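Fill the gift jar with nuts through a hand chute

ROBOT

A 7-joint arm with a two-finger parallel gripper is mounted at the origin on the work surface. World frame = base frame: x ahead of the robot, y to its left, z up, the work surface at z = 0. Lengths are in mm, angles in rad, forces in N, time in s.
With the tool pointing down it reaches from about 400 to 875 mm from the base axis. Payload 4.4 kg.
Tool frame: the origin (TCP) lies at the very end of the fingers, on their centre line; the grasp point (between the pads) lies ctrl.grip_depth behind it (ctrl.grip_depth is the distance from the TCP to the grasp point, in mm); y points along the fingers, x is the direction in which the jaws open and shut, and the axes are right-handed (so a half turn about y gives the same grasp; the last joint's range is limited). The gripper opens to 85 mm and grips with 20 to 120 N. Pads are 22 mm wide; open, the fingers measure 114 mm over their backs; the gripper's body (76 mm by 85 mm) begins 54 mm behind the grasp point. The pads swing forward as they close: fully open they stand 13 mm farther back than shut.
Start: joints at [-1.287, 0.628, 0.038, 1.517, -0.027, 0.996, -0.02], TCP at [222.738, 610.66, 231.313] pointing down, gripper open.
Joint ranges: [-3.06, 3.06], [-0.37, 2.12], [-1.25, 1.32], [0.18, 2.47], [-1.1, 4.24], [0.23, 1.98], [-2.94, 2.94]. Speed limits (rad/s): [2.57, 2.57, 3.14, 3.14, 3.14, 3.14, 3.14].

INTERFACE

Orientations are given as [roll, pitch, yaw] about the fixed x, y, z axes, in that order (R = Rz(yaw) Ry(pitch) Rx(roll)).
In Python, from cell import ctrl gives the robot as it stands.
- The arm moves only by the tool apply_moves, never from a script. Its argument "motion" is a list of rows, each a list of 5 numbers: the shift along the tool's x, y, z in cm, then the turn about the tool's y in rad, then the finger opening in cm, from 0 to 8.54. In form: [[tx, ty, tz, roll, hand], ...]. A call has 1 to 20 rows; each row is the pose to reach, as a shift and turn from the pose commanded when the call began, along the tool's axes at that moment; what a row does not reach only later rows make up. A row lasts 1/8 s, in which the tool goes at most 62.5 mm and 10.7 degrees, less where a joint would pass 70% of its speed; a pose out of reach is approached as far as the arm can. A call with a gripper value outside its range is refused whole. The fingers move at their own pace and stop on an object; the grip force is fixed at half the most. Time passes only in rows, so rows that repeat a pose let the fingers close. It gives the time, the measured TCP pose, the force and the opening at its end, in the units of the state.
- ctrl.read_state(): the state, without advancing time (a new reading comes with each control period).
- ctrl.get_image(name): name is "side" or "top"; returns a dict with "image" (420x560x3 uint8, red, green, blue), "vfov" (degrees; the focal length in pixels is half the picture's height over the tangent of half this angle, whatever the lens; pixels are square), "cx", "cy" (the principal point, pixels), "extrinsics" (4x4, takes a point from world to camera coordinates). Camera axes: x right, y up, looking along -z (the intrinsics and any distortion apply to the point x, -y, -z); pixel columns grow to the right and rows downward; lengths in mm; the calibration is good to about 2 mm. A picture is of the moment at which its call begins. There is no depth.
- ctrl.finish_job(): hands the job in, once; it reports no verdict.
Trained networks look in a picture, given as the dict that the camera call returned (one of the last four; its "shot" number tells which), for a name from the list of things; names that differ only in an ending like _2 or _b are one class to them, and where a whole thing is asked for, a point or a joint stands for the part that bears it (a point fixed in the world has none). Each returns a list of dicts, best first, with "confidence" (0 to 1); they miss things now and then, are a little off and sometimes report something else, mostly with a low value. They report only what shows in the picture. A call takes as long as a camera call. They do not tell look-alikes from the thing itself.
- ctrl.search_frame(picture, query): "location" ([x, y, z] in mm, in world coordinates, good to about 4 mm: the middle of the surface that is visible of it).
- ctrl.mark_of(picture, query): "location" ([x, y, z] in mm, in world coordinates, good to about 4 mm: a listed point, or the origin of a listed thing).
The state is a dict: "clock": time; "qpos": joint angles; "qd": joint speeds; "tau": joint torques, N m; "eef_pos": TCP position; "tool_rot": TCP orientation; "force": force on the tool from outside, world axes, zero at the start; "torque": the same for the moment, N m; "width": finger opening in mm.
Only numpy, scipy, OpenCV 4.12 (cv2) and the standard library are available. Lean on these libraries where they do the work, as an engineer would, in place of code of your own. Each camera call takes 0.05 s, during which the arm holds its last target.

TASK

Take the nut chute by its handle and first rest its spout lightly on the rim of the open jar with the nuts still in it; then, keeping the spout resting on the rim without pressing hard (glazed ceramic chips at about 20 N), tip the chute until all five nuts have gone into the jar. Set the empty chute back down on the bench standing on its feet, spilling nothing and leaving the closed jar, the spare lid and the tape roll where they are.

Things in the scene. Friction and masses are not known exactly. Their poses are not given: they have to be found in the camera images.
- chute: Aluminium hand chute, 5 nuts in single file. Origin: underside level, below the handle; z up, spout towards -x (towards the robot at yaw 0). Trough 203 mm long, 35 wide, 33 high, 3 mm sheet; spout end x = -114 mm, rear +89. Floor falls 10 degrees from spout to closed rear: nuts stay until the spout is tipped down over 10 degrees. Feet 60 mm wide at x = -40 and +70 mm. 0.2 to 0.33 kg plus nuts.
- chute_handle (a point): Middle of the handle's grip, 88 mm above the chute's origin, axes as the chute. The handle is an upright wooden block, 22 mm in chute x by 30 mm in y, free all round from 60 to 108 mm above the feet. Gripped across the 22 mm (fingers closing along the spout's direction) the chute cannot tip in the fingers.
- chute_lip (a point): Middle of the lower edge of the open spout end: chute frame x = -114, y = 0, z = +37 mm. From here the flat underside runs back, falling 10 degrees while the chute stands, clear as far as the front foot at x = -40 mm. The front 50 mm of the trough is roofed into a square tube.
- nut0: Round nut in its hard brown shell, ball of 22 mm diameter, 10 g, origin at its centre, at the start rearmost in the chute.
- nut1: Round nut in its hard brown shell, ball of 22 mm diameter, 10 g, origin at its centre.
- nut2: Round nut in its hard brown shell, ball of 22 mm diameter, 10 g, origin at its centre.
- nut3: Round nut in its hard brown shell, ball of 22 mm diameter, 10 g, origin at its centre.
- nut4: Round nut in its hard brown shell, ball of 22 mm diameter, 10 g, origin at its centre, at the start foremost in the chute.
- jar: The open jar: squat round glazed jar with no lid, 112 mm widest at 46 mm height, fixed in a 120 mm round cardboard foot. Origin: centre of its underside, z up. Shoulder 68 mm across at 76 mm height; above it the brown upright neck, 62 mm outside, 54 mm inside, flat rim. Hand-made: the rim's height above the origin is anywhere from 88 to 100 mm, not reported: find it by touch. Rigid.
- jar_mouth (a point): Point on the jar's axis 94 mm above its underside: the nominal mouth centre (the true rim is up to 6 mm above or below it). The held spout bearing on the rim gains several newtons per mm pressed. With the lip 5 to 12 mm inside the rim the nuts drop in freely; pushed much farther in, they can bridge between lip and neck until the chute is rocked.
- closed_jar: Bystander: a loose jar of the same shape closed by a lid with a stem, 112 mm diameter, 108 mm tall, 0.7 kg; it may stand on either side. Origin: centre of its underside.
- spare_lid: Bystander: round ceramic lid, 70 mm diameter, 24 mm tall with its stem, lying on the bench. Origin: centre of its underside.
- tape_roll: Bystander: roll of packing tape lying flat, 100 mm diameter, 45 mm tall. Origin: centre of its underside.
Things that resemble listed ones, but are neither listed nor needed, are in the scene too. What is meant by the chute is not purple, and is the smaller of those in its own colour.

How it is judged (in metres and radians):
On the way, in this order (a step that is already met when the one before it is completed fails the run):
1. the spout rests on the open jar's rim with all five nuts still in the chute (contact force between chute and jar above 0.5 N and x of each of nut0, nut1, nut2, nut3, nut4 in the frame of chute above -0.112 m and distance between each of nut0, nut1, nut2, nut3, nut4 and chute below 0.14 m), for 0.3 s.
2. all five nuts are in the open jar while the spout still rests on its rim (contact force between chute and jar above 0.5 N and z of each of nut0, nut1, nut2, nut3, nut4 in the frame of jar below 0.07 m and horizontal distance between each of nut0, nut1, nut2, nut3, nut4 and jar below 0.055 m), for 0.3 s.
At the end, for the whole second after the job is handed in: All five nuts are inside the open jar (centres within 55 mm of its axis and less than 70 mm above its underside); the chute stands on the bench on its feet (origin less than 10 mm above the bench, tilted less than 0.1 rad), at rest and released (z of each of nut0, nut1, nut2, nut3, nut4 in the frame of jar below 0.07 m and horizontal distance between each of nut0, nut1, nut2, nut3, nut4 and jar below 0.055 m and height (world z) of chute below 0.01 m and angle between chute's own z axis and vertical below 0.1 rad and linear speed of chute below 0.02 m/s and contact force between the fingers and chute below 0.1 N); the robot touches nothing.
It fails at once if the chute bears on the open jar with more than 20 N (contact force between chute and jar above 20 N).
It fails at once if a nut is tipped out of the spout while the spout is away from the jar's mouth (lip more than 40 mm from the mouth's centre) (distance between chute_lip and jar_mouth above 0.04 m and ((x of nut0 in the frame of chute below -0.125 m and z of nut0 in the frame of jar above 0.105 m) or (x of nut1 in the frame of chute below -0.125 m and z of nut1 in the frame of jar above 0.105 m) or (x of nut2 in the frame of chute below -0.125 m and z of nut2 in the frame of jar above 0.105 m) or (x of nut3 in the frame of chute below -0.125 m and z of nut3 in the frame of jar above 0.105 m) or (x of nut4 in the frame of chute below -0.125 m and z of nut4 in the frame of jar above 0.105 m))).
It fails at once if the closed jar is moved more than 25 mm or tipped (distance of closed_jar from where it was at the start of the episode above 0.025 m or angle between closed_jar's own z axis and vertical above 0.3 rad).
It fails at once if the spare lid is moved more than 25 mm or tipped (distance of spare_lid from where it was at the start of the episode above 0.025 m or angle between spare_lid's own z axis and vertical above 0.3 rad).
It fails at once if the tape roll is moved more than 25 mm or tipped (distance of tape_roll from where it was at the start of the episode above 0.025 m or angle between tape_roll's own z axis and vertical above 0.3 rad).
It also fails if it takes over 67 s, if anything falls off the work surface, if the arm or the gripper's body presses on something with over 40 N, if the wrist force passes 120 N, or if a joint passes its speed limit or range.

## Working session

There is one attempt and no reset: what is moved stays moved. The work goes in short steps, Python scripts to look and compute and a tool call to move; the robot and the scene stay as the last step left them, time stands still between calls to the robot, and variables do not carry over. Pictures are saved under pics/ and viewed, and the job is handed in when it is done.

Besides the shell and the picture viewer there is one more tool, called after "Call:" as name(argument=value, ...), one argument or row to a line, values as JSON. apply_moves: Moves the arm, as the interface text tells. Its arguments: {"type":"object","properties":{"motion":{"type":"array","items":{"type":"array","items":{"type":"number"}}}},"required":["motion"]}

```bash
ls; mkdir -p pics; python3 - <<'E'
from cell import ctrl
import cv2
print(ctrl.read_state(), ctrl.grip_depth)
for n in ("side","top"):
    p=ctrl.get_image(n)
    cv2.imwrite(f"pics/{n}0.png",p["image"][:,:,::-1])
    print(n,{k:v for k,v in p.items() if k!="image"})
    for q in ("chute","chute_handle","chute_lip","jar","jar_mouth","closed_jar","spare_lid","tape_roll","nut0"):
        print(q,[( [round(x) for x in d["location"]],round(d["confidence"],2)) for d in ctrl.mark_of(p,q)])
E
```

```text
pics
{'clock': 0.0, 'qpos': array([-1.28680164,  0.62935274,  0.03848746,  1.51835179, -0.02701788,
        0.99631279, -0.02001837]), 'qd': array([-1.21697693e-03, -1.30348774e-03, -2.17593091e-05,  2.89064331e-04,
       -4.76883490e-04,  7.22850197e-04,  1.01722573e-03]), 'tau': array([-1.10970907e-04, -5.63406944e+01,  1.22587480e+00, -1.93434620e+01,
        1.09184714e-02,  1.03616720e-02,  6.52603134e-06]), 'eef_pos': array([222.53789246, 610.0567168 , 230.39082885]), 'tool_rot': array([-1.57083341,  0.00190503,  1.22093706]), 'force': array([ 0.07134131, -0.67665191, -0.21965511]), 'torque': array([0.00417905, 0.04514416, 0.05337038]), 'width': 85.57090892743902} 18.700000000000003
side {'vfov': 54.52060585686491, 'cx': 276.02399949077784, 'cy': 209.64861568480057, 'extrinsics': array([[ 9.97644037e-01, -6.73444060e-02,  1.30807632e-02,
        -4.91033373e+02],
       [ 3.25187041e-02,  6.32111199e-01,  7.74195044e-01,
        -1.25001729e+02],
       [-6.04062023e-02, -7.71945699e-01,  6.32811921e-01,
        -1.16966542e+03],
       [ 0.00000000e+00,  0.00000000e+00,  0.00
[... 735 characters left out ...]
,
        -4.88717057e+02],
       [-7.24202882e-02,  3.23644154e-04,  9.97374151e-01,
        -1.22169958e+03],
       [ 0.00000000e+00,  0.00000000e+00,  0.00000000e+00,
         1.00000000e+00]]), 'shot': 2}
chute [([272, 518, 2], 0.92), ([617, 17, -1], 0.73), ([234, -284, -3], 0.71)]
chute_handle [([623, 14, 92], 0.97), ([273, 518, 123], 0.97), ([231, -287, 85], 0.62)]
chute_lip [([505, 3, 37], 0.93), ([124, -283, 38], 0.74), ([418, 446, 50], 0.7)]
jar [([485, 247, -2], 0.82)]
jar_mouth [([485, 243, 90], 0.57)]
closed_jar [([461, -211, 0], 0.95)]
spare_lid [([618, 20, -3], 0.16)]
tape_roll []
nut0 [([647, 22, 29], 0.6), ([608, 15, 31], 0.58), ([690, 24, 20], 0.57), ([669, 22, 20], 0.36)]
```

View pics/side0.png

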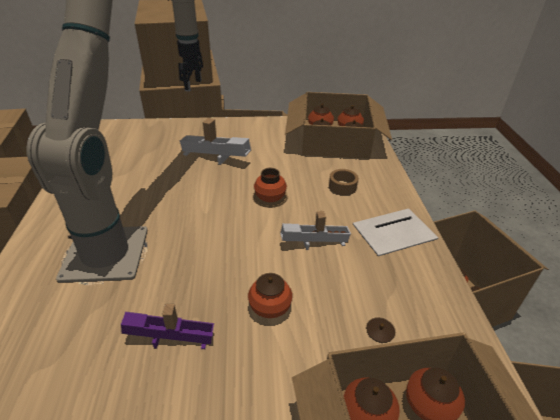

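View pics/top0.png

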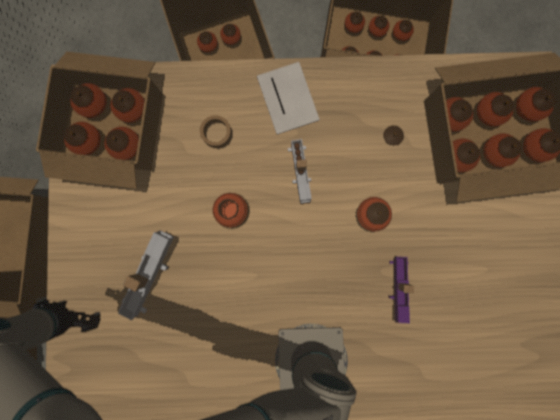

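```bash
python3 - <<'E'
import cv2,numpy as np
s=cv2.imread("pics/side0.png");t=cv2.imread("pics/top0.png")
a=cv2.resize(s[195:260,265:365],None,fx=4,fy=4,interpolation=2)
b=cv2.resize(t[130:215,260:345],None,fx=4,fy=4,interpolation=2)
c=np.zeros((max(a.shape[0],b.shape[0]),a.shape[1]+b.shape[1],3),np.uint8)
c[:a.shape[0],:a.shape[1]]=a;c[:b.shape[0],a.shape[1]:]=b
cv2.imwrite("pics/crop1.png",c)
E
```

```text
(no output)
```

View pics/crop1.png

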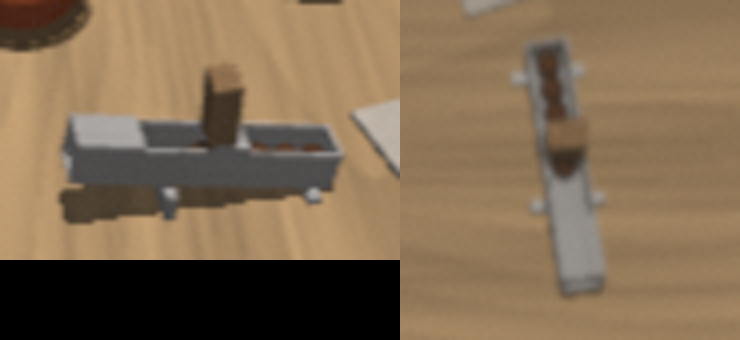

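Three candidates: the small grey chute at top (300,172) / side (316,235), a larger grey one at top (148,272), and a purple one at top (403,290). The small grey one fits: it isn't purple and is the smaller of the two greys. The crop shows brown nuts in it.

The interface only turns about the finger axis, so I'll check how the arm behaves at its reach limits, high up and clear of everything.

Call:
apply_moves(
  motion=[
    [0, -6, 0, 0.18, 8.5],
    [0, -12, 0, 0.36, 8.5],
    [0, -18, 0, 0.54, 8.5],
    [0, -24, 0, 0.72, 8.5],
    [0, -30, 0, 0.9, 8.5],
    [0, -36, 0, 1.08, 8.5],
    [0, -42, 0, 1.26, 8.5],
    [0, -48, 0, 1.44, 8.5],
    [0, -54, 0, 1.57, 8.5],
    [0, -60, 0, 1.57, 8.5],
    [0, -60, 0, 1.57, 8.5],
  ],
)

```text
clock: 2.38
eef_pos: [244.4, 618.4, 716.5]
tool_rot: [-1.323, 0.056, -0.34]
force: [2.5, 0.2, -0.2]
width: 84.8
```

```bash
python3 - <<'E'
from cell import ctrl
s=ctrl.read_state(); print(s["qpos"].round(3),s["eef_pos"].round(1),s["tool_rot"].round(3),s["force"])
E
```

```text
[-1.242  0.52   0.148  0.398 -0.167  1.98  -1.556] [244.4 618.4 716.5] [-1.323  0.056 -0.34 ] [ 2.47753669  0.20975167 -0.21297406]
```

Call:
apply_moves(
  motion=[
    [0, 6, 0, 0, 8.5],
    [0, 12, 0, 0, 8.5],
    [0, 18, 0, 0, 8.5],
    [0, 24, 0, 0, 8.5],
    [0, 30, 0, 0, 8.5],
    [0, 30, 0, 0, 8.5],
  ],
)

```text
clock: 3.12
eef_pos: [257.1, 688.6, 417.1]
tool_rot: [-1.34, 0.05, -0.348]
force: [-0.3, -0.4, 0.0]
width: 85.3
```

```bash
python3 - <<'E'
from cell import ctrl
s=ctrl.read_state(); print(s["qpos"].round(3),s["eef_pos"].round(1),s["tool_rot"].round(3),s["force"])
E
```

```text
[-1.305  0.523  0.138  1.222 -0.135  1.174 -1.509] [257.1 688.6 417.1] [-1.34   0.05  -0.348] [-0.25152992 -0.35954558  0.04562586]
```

```bash
cat > kin.py <<'E'
import numpy as np, itertools, json
from scipy.spatial.transform import Rotation as Ro
from scipy.optimize import least_squares
def rpy(a): return Ro.from_euler('xyz',a)
D=json.load(open('data.json')) if __import__('os').path.exists('data.json') else []
AX=['z','y','z','y','z','y','z']
def fk(p,sg,q):
    # links: d1, (a,b offsets) before each joint
    R=Ro.identity(); t=np.zeros(3)
    off=np.array(p[:24]).reshape(8,3); c1,c7=p[24],p[25]
    for i in range(7):
        t=t+R.apply(off[i])
        a=sg[i]*q[i]+(c1 if i==0 else c7 if i==6 else 0)
        R=R*Ro.from_euler(AX[i],a)
    t=t+R.apply(off[7])
    # tool: model z = tool y ; rotate: tool y along model z
    R=R*Ro.from_euler('x',-np.pi/2)
    return t,R
E
python3 - <<'E'
import json
D=[[[-1.28680164,0.62935274,0.03848746,1.51835179,-0.02701788,0.99631279,-0.02001837],[222.538,610.057,230.391],[-1.57083341,0.00190503,1.22093706]],
[[-1.242,0.52,0.148,0.398,-0.167,1.98,-1.556],[244.4,618.4,716.5],[-1.323,0.056,-0.34]],
[[-1.305,0.523,0.138,1.222,-0.135,1.174,-1.509],[257.1,688.6,417.1],[-1.34,0.05,-0.348]]]
json.dump(D,open('data.json','w'))
E
python3 - <<'E'
from kin import *
res=[]
for s in itertools.product([1,-1],repeat=4):
    sg=[s[0],1,s[1],1,s[2],1,s[3]]
    def f(c):
        p=np.zeros(26);p[24:]=c
        return np.concatenate([ (fk(p,sg,q)[1].inv()*rpy(r)).as_rotvec() for q,t,r in D])
    for c0 in itertools.product(np.arange(0,6.2,1.57),repeat=2):
        o=least_squares(f,c0); res.append((o.cost,sg,o.x.round(3)))
res.sort(key=lambda a:a[0])
for r in res[:6]:print(r)
E
```

```text
(np.float64(11.482356411049802), [-1, 1, 1, 1, -1, 1, -1], array([ 2.512, -0.845]))
(np.float64(11.482356448964396), [-1, 1, 1, 1, -1, 1, -1], array([2.514, 5.436]))
(np.float64(11.482356491016008), [-1, 1, 1, 1, -1, 1, -1], array([2.515, 5.436]))
(np.float64(11.482356545385077), [-1, 1, 1, 1, -1, 1, -1], array([ 2.512, -0.845]))
(np.float64(11.482356581520193), [-1, 1, 1, 1, -1, 1, -1], array([ 2.512, -0.845]))
(np.float64(11.482356591869559), [-1, 1, 1, 1, -1, 1, -1], array([ 2.515, -0.848]))
```

```bash
sed -i "s#'x',-np.pi/2#'x',np.pi/2#" kin.py
python3 - <<'E'
from kin import *
res=[]
for s in itertools.product([1,-1],repeat=4):
    sg=[s[0],1,s[1],1,s[2],1,s[3]]
    def f(c):
        p=np.zeros(26);p[24:]=c
        return np.concatenate([ (fk(p,sg,q)[1].inv()*rpy(r)).as_rotvec() for q,t,r in D])
    for c0 in itertools.product(np.arange(0,6.2,1.57),repeat=2):
        o=least_squares(f,c0); res.append((o.cost,sg,o.x.round(3)))
res.sort(key=lambda a:a[0])
for r in res[:4]:print(r)
sg,c=res[0][1:]
# positions: offsets d1(z), elbow (x,z), forearm, tool z
def f2(v):
    p=np.zeros(26);p[24:]=c;p[2]=v[0];p[3:][6]=0
    p[3*3+2]=v[1];p[3*5+2]=v[2];p[3*7+2]=v[3]
    return np.concatenate([fk(p,sg,q)[0]-t for q,t,r in D])
o=least_squares(f2,[336,561,381,350]);print(o.x,o.fun.round(1))
E
```

```text
(np.float64(9.96851645215929e-07), [-1, 1, -1, 1, -1, 1, -1], array([6.284, 3.143]))
(np.float64(9.968516452159756e-07), [-1, 1, -1, 1, -1, 1, -1], array([6.284, 3.143]))
(np.float64(9.968516452159953e-07), [-1, 1, -1, 1, -1, 1, -1], array([1.000e-03, 3.143e+00]))
(np.float64(9.968516452160901e-07), [-1, 1, -1, 1, -1, 1, -1], array([6.284, 3.143]))
[286.35075164 551.81923646 394.87285747 291.43813553] [-25.   14.6  -4.6 -24.9   2.3   7.4 -25.4   3.8  -2.8]
```

```bash
cat >> kin.py <<'E'
SG=[-1,1,-1,1,-1,1,-1]
def P(v):
    p=np.zeros(26);p[25]=np.pi;p[2]=v[0];p[3*3+2]=v[1];p[3*5+2]=v[2];p[3*7+2]=v[3]
    p[3*3+1]=v[4]; p[3*2+0]=v[5] if len(v)>5 else 0
    if len(v)>6: p[3*7+0]=0; p[3*5+0]=v[6]
    return p
def fit(n=5):
    f2=lambda v: np.concatenate([fk(P(v),SG,q)[0]-t for q,t,r in D])
    return least_squares(f2,([336,561,381,350,-25]+[0]*5)[:n])
E
python3 - <<'E'
from kin import *
for n in (5,6):
  o=fit(n);print(o.x.round(1),o.fun.round(1))
E
```

```text
[339.7 561.1 381.2 356.  -28.4] [ 0.3 -0.1 -0.2  0.2  0.1  0.  -0.5 -0.1  0.1]
[347.1 550.5 381.3 350.2 -28.2   7.6] [ 0.1 -0.  -0.1  0.4  0.   0.  -0.5 -0.   0.1]
```

```bash
cat > cam.py <<'E'
import numpy as np
C={'side':(54.52060585686491,276.024,209.6486,np.array([[9.97644037e-01,-6.73444060e-02,1.30807632e-02,-4.91033373e+02],[3.25187041e-02,6.32111199e-01,7.74195044e-01,-1.25001729e+02],[-6.04062023e-02,-7.71945699e-01,6.32811921e-01,-1.16966542e+03],[0,0,0,1]])),
'top':(57.56220701231242,277.5564,207.1371,np.array([[-2.61319901e-02,-9.99657264e-01,-1.57308370e-03,1.06383948e+02],[9.97031805e-01,-2.61772946e-02,7.24039246e-02,-4.88717057e+02],[-7.24202882e-02,3.23644154e-04,9.97374151e-01,-1.22169958e+03],[0,0,0,1]]))}
def proj(n,X):
    v,cx,cy,E=C[n];f=210/np.tan(np.radians(v/2))
    X=np.atleast_2d(X);c=X@E[:3,:3].T+E[:3,3]
    return np.c_[cx+f*c[:,0]/-c[:,2],cy-f*c[:,1]/-c[:,2]]
def tri(ps,pt):
    from scipy.optimize import least_squares
    o=least_squares(lambda X:np.r_[proj('side',X)[0]-ps,proj('top',X)[0]-pt],[550,100,50]);return o.x,o.fun
def chute_pts(x,y,yaw):
    r=lambda p:np.array(p,float)@np.array([[np.cos(yaw),np.sin(yaw),0],[-np.sin(yaw),np.cos(yaw),0],[0,0,1]])+[x,y,0]
    h=[[a*11,b*15,108] for a,b in((-1,-1),(-1,1),(1,1),(1,-1))]
    lip=[[-114,-17.5,37],[-114,17.5,37],[-114,17.5,70],[-114,-17.5,70]]
    rear=[[89,-17.5,34],[89,17.5,34]]
    feet=[[-40,-30,2],[-40,30,2],[70,-30,2],[70,30,2]]
    return r(h),r(lip),r(rear),r(feet)
E
cat > ov.py <<'E'
import cv2,numpy as np,sys
from cam import *
x,y,yaw,jx,jy=map(float,sys.argv[1:6]);out=sys.argv[6]
ims=[]
th=np.linspace(0,2*np.pi,60)
for n in('side','top'):
    im=cv2.imread(f'pics/{n}0.png');im=cv2.resize(im,None,fx=4,fy=4,interpolation=2)
    S=lambda X:np.round((proj(n,X)+.5)*4*16).astype(int)
    for q,col in zip(chute_pts(x,y,yaw),[(0,255,0),(255,0,255),(0,255,255),(0,0,255)]):
        cv2.polylines(im,[S(q)],len(q)==4 and col!=(0,0,255),col,1,shift=4)
    for r,z,col in((31,94,(0,255,0)),(56,46,(255,255,0)),(60,0,(255,0,255))):
        cv2.polylines(im,[S(np.c_[jx+r*np.cos(th),jy+r*np.sin(th),0*th+z])],True,col,1,shift=4)
    for X in([x,y,50],[jx,jy,50]):
        u=(proj(n,X)[0]*4).astype(int); ims.append(im[u[1]-150:u[1]+150,u[0]-190:u[0]+190])
cv2.imwrite(out,np.vstack([np.hstack(ims[:2]),np.hstack(ims[2:])]))
E
python3 ov.py 618 17 0.12 485 246 pics/ov1.png
```

```text
(no output)
```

View pics/ov1.png

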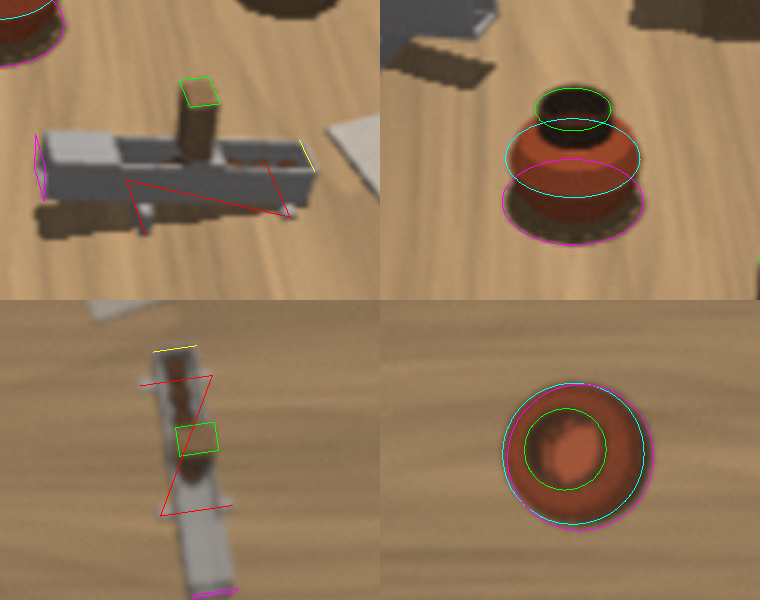

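```bash
cat >> kin.py <<'E'
V=[339.7,561.1,381.2,356.0,-28.4]
PV=P(V)
LO=np.array([-3.06,-0.37,-1.25,0.18,-1.1,0.23,-2.94]);HI=np.array([3.06,2.12,1.32,2.47,4.24,1.98,2.94])
def FK(q): return fk(PV,SG,q)
def IK(t,R,q0,reg=1e-3):
    def f(q):
        a,B=FK(q); return np.r_[(a-t)/100,(B.inv()*R).as_rotvec()*3,reg*(q-q0)]
    q0=np.clip(q0,LO+.001,HI-.001)
    o=least_squares(f,q0,bounds=(LO,HI)); a,B=FK(o.x)
    return o.x,np.linalg.norm(a-t),(B.inv()*R).magnitude()
def tool_R(cR,tau,s,flip):
    # columns tool x,y,z in chute frame
    y=np.array([0,s*np.sin(tau),-np.cos(tau)]);x=np.array([flip,0,0]);z=np.cross(x,y)
    return cR*Ro.from_matrix(np.c_[x,y,z])
E
cat > feas.py <<'E'
from kin import *
import sys
psi=float(sys.argv[1]) if len(sys.argv)>1 else .12
H0=np.array([618,17,85.]);jar=np.array([485,246,0.])
rng=np.random.default_rng(0)
seeds=[np.array(D[0][0])]+[rng.uniform(LO,HI) for _ in range(12)]
def best(t,R,q0=None):
    b=None
    for s in ([q0] if q0 is not None else seeds):
        q,e,r=IK(t,R,s)
        m=np.min(np.minimum(q-LO,HI-q))
        k=e+100*r-(5*min(m,.2) if e<1 and r<.01 else 0)
        if b is None or k<b[0]: b=(k,q,e,r)
    return b
for tau in np.radians([30,45,60,75]):
  for s in(1,-1):
    for flip in(1,-1):
      cR=Ro.from_euler('z',psi)
      R=tool_R(cR,tau,s,flip); a=R.apply([0,1,0])
      b=best(H0+18.7*a,R)
      out=f"{np.degrees(tau):.0f} s{s} f{flip} grasp e{b[2]:.0f} r{b[3]:.2f} {b[1].round(2)}"
      if b[2]<2:
        ok=[]
        for dep in (0,15,30):
          # theta sign so that spout goes down
          for sg in(1,-1):
            th=sg*np.arcsin(np.sin(np.radians(dep))/np.sin(tau)) if np.sin(np.radians(dep))<np.sin(tau) else np.nan
            R2=R*Ro.from_euler('y',th); c2=R2*R.inv()*cR
            if c2.apply([-1,0,0])[2]>1e-6: continue
            d=c2.apply([-1,0,0]);h=np.array([d[0],d[1],0]);h/=np.linalg.norm(h)
            lip=jar-h*19+[0,0,94]
            H=lip+c2.apply([114,0,85-37])
            bb=best(H+18.7*R2.apply([0,1,0]),R2,b[1])
            ok.append(f"{dep}:{np.degrees(th):.0f} e{bb[2]:.0f} r{bb[3]:.2f} q{bb[1].round(2)}")
            if dep==0:break
        out+="\n    "+"\n    ".join(ok)
      print(out)
E
python3 feas.py
```

```text
Traceback (most recent call last):
  File "feas.py", line 28, in <module>
    R2=R*Ro.from_euler('y',th); c2=R2*R.inv()*cR
       ~^~~~~~~~~~~~~~~~~~~~~~
  File "scipy/spatial/transform/_rotation.pyx", line 2692, in scipy.spatial.transform._rotation.Rotation.__mul__
  File "scipy/spatial/transform/_rotation.pyx", line 870, in scipy.spatial.transform._rotation.Rotation.__init__
ValueError: Found zero norm quaternions in `quat`.
```

```bash
sed -i 's/for dep in (0,15,30)/for dep in (0,15,25)/; s/if c2.apply/if dep and c2.apply/' feas.py; time python3 feas.py
```

```text
30 s1 f1 grasp e0 r0.00 [ 0.72  1.11 -1.02  1.64  0.47  0.86 -0.17]
    0:0 e0 r0.00 q[ 0.34  0.99 -0.99  1.66  0.41  0.71 -0.49]
    15:-31 e0 r0.00 q[ 0.32  0.99 -1.13  1.72  0.57  0.71 -0.2 ]
    25:-58 e0 r0.00 q[ 0.32  0.97 -1.24  1.84  0.72  0.68  0.03]
30 s1 f-1 grasp e0 r0.00 [ 0.42  0.92 -0.4   1.64 -0.27  0.79 -2.67]
    0:0 e0 r0.00 q[ 0.03  0.82 -0.38  1.66 -0.4   0.68 -2.94]
    15:-31 e0 r0.00 q[ 0.05  0.78 -0.56  1.72 -0.22  0.61 -2.65]
    25:-58 e0 r0.00 q[ 0.08  0.74 -0.71  1.84 -0.07  0.52 -2.39]
30 s-1 f1 grasp e0 r0.00 [-0.68  0.97  0.6   1.73  0.06  0.63 -0.22]
    0:0 e0 r0.00 q[-0.94  1.    0.58  1.36 -0.01  1.09 -0.42]
    15:31 e0 r0.00 q[-1.    0.96  0.76  1.53 -0.13  1.   -0.79]
    25:58 e0 r0.00 q[-1.11  0.95  0.94  1.7  -0.26  0.93 -1.08]
30 s-1 f-1 grasp e0 r0.00 [-0.88  1.2   1.07  1.73 -0.68  0.74 -2.71]
    0:0 e5 r0.04 q[-1.15  1.31  1.32  1.39 -0.76  1.25 -2.94]
    15:31 e41 r0.27 q[-1.15  1.17  1.32  1.8  -1.    0.94 -2.94]
    25:58 e70 r0.43 q[-1.13  1.03  1.32  2.05 -1.1   0.79 -2.94]
45 s1 f1 grasp e0 r0.00 [ 0.46  1.01 -0.32  1.56 -0.55  0.
[... 2404 characters left out ...]
4 -2.28]
    15:-16 e0 r0.00 q[ 0.48  1.2  -0.77  1.67 -0.79  0.87 -2.06]
    25:-26 e0 r0.00 q[ 0.52  1.2  -0.85  1.73 -0.75  0.81 -1.92]
75 s-1 f1 grasp e0 r0.00 [-1.    1.46  0.85  1.53  0.33  0.99 -0.68]
    0:0 e0 r0.00 q[-1.1   1.45  0.81  1.01  0.25  1.59 -0.57]
    15:16 e0 r0.00 q[-1.15  1.42  0.89  1.1   0.21  1.54 -0.79]
    25:26 e0 r0.00 q[-1.2   1.41  0.95  1.17  0.17  1.5  -0.94]
75 s-1 f-1 grasp e0 r0.00 [-0.91  1.37  0.64  1.53  0.57  1.09  2.27]
    0:0 e0 r0.00 q[-1.04  1.39  0.57  1.01  0.45  1.65  2.44]
    15:16 e0 r0.00 q[-1.08  1.34  0.65  1.1   0.41  1.6   2.2 ]
    25:26 e0 r0.00 q[-1.12  1.32  0.7   1.17  0.37  1.56  2.04]
real	2m25.738s
user	2m20.547s
sys	0m0.209s
```

```bash
python3 - <<'E'
from cam import *
from kin import *
for n in C:
    E=C[n][3];print(n,(-E[:3,:3].T@E[:3,3]).round())
def ray(n,u,v):
    vf,cx,cy,E=C[n];f=210/np.tan(np.radians(vf/2));d=E[:3,:3].T@np.array([(u-cx)/f,-(v-cy)/f,-1]);return -E[:3,:3].T@E[:3,3],d
c,d=ray('top',45,200);print('left edge',c-d*c[2]/d[2])
for v in(0,60,117):
    c,d=ray('side',180,v)
    for y in(800,1100,1400):print(v,y,(c+d*(y-c[1])/d[1]).round())
print(rpy(D[2][2]).apply([0,1,0]))
E
```

```text
side [ 423. -857.  843.]
top [ 402.   94. 1254.]
left edge [536.3320439  859.31751663   0.        ]
0 800 [188. 800. 490.]
0 1100 [ 146. 1100.  426.]
0 1400 [ 103. 1400.  361.]
60 800 [159. 800. 272.]
60 1100 [ 111. 1100.  169.]
60 1400 [  63. 1400.   65.]
117 800 [126. 800.  25.]
117 1100 [  72. 1100. -123.]
117 1400 [  18. 1400. -271.]
[ 0.03227144  0.23163248 -0.97226794]
```

```bash
python3 - <<'E'
from kin import *
q0=np.array(D[0][0]);t=np.array([222.5,610.1,830.4]);R=rpy(D[0][2])*Ro.from_euler('y',1.57)
print(FK(D[1][0])[0],D[1])
for w in(.05,.1,.2,.3,.5,1):
    f=lambda q:np.r_[(FK(q)[0]-t)/1000,(FK(q)[1].inv()*R).as_rotvec()*w,1e-4*(q-q0)]
    o=least_squares(f,q0,bounds=(LO,HI));a,B=FK(o.x);print(w,o.x.round(2),a.round(),B.as_euler('xyz').round(3))
E
```

```text
[244.67457552 618.4636039  716.51759323] [[-1.242, 0.52, 0.148, 0.398, -0.167, 1.98, -1.556], [244.4, 618.4, 716.5], [-1.323, 0.056, -0.34]]
0.05 [-1.33  0.46  0.32  0.23 -0.22  1.98 -1.57] [222. 609. 827.] [-1.088 -0.    -0.349]
0.1 [-1.33  0.45  0.29  0.26 -0.2   1.98 -1.57] [221. 605. 819.] [-1.112 -0.    -0.349]
0.2 [-1.34  0.44  0.25  0.35 -0.15  1.98 -1.57] [217. 595. 794.] [-1.184 -0.    -0.349]
0.3 [-1.34  0.42  0.22  0.44 -0.12  1.98 -1.57] [213. 584. 766.] [-1.262 -0.    -0.349]
0.5 [-1.35  0.41  0.2   0.57 -0.09  1.98 -1.57] [207. 566. 722.] [-1.381 -0.    -0.349]
1 [-1.35  0.41  0.18  0.69 -0.08  1.98 -1.57] [200. 548. 676.] [-1.505 -0.    -0.349]
```

```bash
cat > mv.py <<'E'
import sys
from kin import *
from cell import ctrl
def show(save=True):
    s=ctrl.read_state();R=rpy(s['tool_rot']);y=R.apply([0,1,0]);x=R.apply([1,0,0])
    print(round(s['clock'],2),'q',s['qpos'].round(2),'p',s['eef_pos'].round(1),'F',s['force'].round(2),'w',round(s['width'],1))
    print(' tilt',np.degrees(np.arccos(-y[2])).round(1),'az',np.degrees(np.arctan2(y[1],y[0])).round(1),'toolx',x.round(3),'z',R.apply([0,0,1]).round(3))
    return s,R
if __name__=='__main__':
    s,R=show()
    if len(sys.argv)>3:
        w=np.array(list(map(float,sys.argv[1:4])));print(' tool cm for world shift',(R.inv().apply(w)/10).round(2))
E
python3 mv.py -317 -168 223; python3 mv.py 0 0 300|tail -1
```

```text
3.12 q [-1.3   0.52  0.14  1.22 -0.13  1.17 -1.51] p [257.1 688.6 417.1] F [-0.25 -0.36  0.05] w 85.3
 tilt 13.5 az 82.0 toolx [ 0.939 -0.341 -0.05 ] z [0.343 0.911 0.229]
 tool cm for world shift [-25.15 -26.61 -21.07]
 tool cm for world shift [ -1.49 -29.17   6.86]
```

Call:
apply_moves(
  motion=[
    [-3.6, -3.8, -3, 0, 8.5],
    [-7.2, -7.6, -6, 0, 8.5],
    [-10.8, -11.4, -9, 0, 8.5],
    [-14.4, -15.2, -12, 0, 8.5],
    [-18, -19, -15, 0, 8.5],
    [-21.6, -22.8, -18, 0, 8.5],
    [-25, -26.6, -21, 0, 8.5],
    [-25.4, -32, -19.6, 0, 8.5],
    [-25.7, -38, -18.2, 0, 8.5],
    [-26, -44, -16.8, 0, 8.5],
    [-26.3, -50, -15.4, 0, 8.5],
    [-26.5, -56, -14, 0, 8.5],
    [-26.5, -56, -14, 0, 8.5],
    [-26.5, -56, -14, 0, 8.5],
  ],
)

```text
clock: 4.88
eef_pos: [-51.0, 496.2, 804.6]
tool_rot: [-1.266, 0.077, -0.34]
force: [-1.0, 0.9, -0.3]
width: 85.1
```

```bash
python3 mv.py 0 0 200
```

```text
4.88 q [-2.13  0.2   0.57  0.67 -0.08  1.98 -1.98] p [-51.  496.2 804.6] F [-1.04  0.86 -0.29] w 85.1
 tilt 18.0 az 84.2 toolx [ 0.94  -0.333 -0.077] z [0.34  0.891 0.3  ]
 tool cm for world shift [ -1.53 -19.02   5.99]
```

```bash
python3 mv.py -60 200 300|tail -1
```

```text
tool cm for world shift [-14.59 -22.57  24.77]
```

Call:
apply_moves(
  motion=[
    [-2.4, -3.8, 4.1, 0, 8.5],
    [-4.9, -7.5, 8.3, 0, 8.5],
    [-7.3, -11.3, 12.4, 0, 8.5],
    [-9.7, -15, 16.5, 0, 8.5],
    [-12.2, -18.8, 20.6, 0, 8.5],
    [-14.6, -22.6, 24.8, 0, 8.5],
    [-14.6, -22.6, 24.8, 0, 8.5],
    [-14.6, -22.6, 24.8, 0, 8.5],
  ],
)

```text
clock: 5.88
eef_pos: [-113.8, 548.2, 891.4]
tool_rot: [-1.003, 0.139, -0.272]
force: [-1.2, 0.2, -0.9]
width: 85.4
```

```bash
python3 mv.py -30 250 150
```

```text
5.88 q [-1.91  0.28 -0.2   0.35  0.39  1.98 -2.15] p [-113.8  548.2  891.4] F [-1.24  0.22 -0.92] w 85.4
 tilt 33.4 az 86.7 toolx [ 0.954 -0.266 -0.139] z [0.298 0.792 0.532]
 tool cm for world shift [-11.59   1.11  26.9 ]
```

```bash
python3 mv.py -120 200 150|tail -1
```

```text
tool cm for world shift [-18.85  -1.93  20.25]
```

Call:
apply_moves(
  motion=[
    [-3.8, -0.4, 4, 0, 8.5],
    [-7.5, -0.8, 8.1, 0, 8.5],
    [-11.3, -1.2, 12.2, 0, 8.5],
    [-15, -1.5, 16.2, 0, 8.5],
    [-18.8, -1.9, 20.2, 0, 8.5],
    [-18.8, -1.9, 20.2, 0, 8.5],
    [-18.8, -1.9, 20.2, 0, 8.5],
  ],
)

```text
clock: 6.75
eef_pos: [-166.6, 615.3, 872.6]
tool_rot: [-0.979, 0.154, -0.261]
force: [0.3, 0.0, 0.8]
width: 85.1
```

```bash
python3 mv.py -120 200 150
```

```text
6.75 q [-2.16  0.49  1.32  0.19 -0.85  1.98 -2.  ] p [-166.6  615.3  872.6] F [0.26 0.02 0.8 ] w 85.1
 tilt 34.9 az 87.9 toolx [ 0.955 -0.255 -0.154] z [0.297 0.78  0.551]
 tool cm for world shift [-18.86  -1.12  20.3 ]
```

```bash
python3 mv.py 116 -125 -110|tail -1;  python3 mv.py 60 50 270|tail -1; python3 - <<'E'
from kin import *
# simulate following push w/ stepwise IK
q=np.array([-2.16,.49,1.32,.19,-.85,1.98,-2.0])
t,R=FK(q)
def step(q,t,R,n=3,w=.3):
    for _ in range(n):
        qq=q
        f=lambda x:np.r_[(FK(x)[0]-t)/1000,(FK(x)[1].inv()*R).as_rotvec()*w,.02*(x-qq)]
        q=least_squares(f,np.clip(q,LO+1e-4,HI-1e-4),bounds=(LO,HI)).x
    return q
t1=t+[116,-125,-110]
q=step(q,t1,R);print(q.round(2),FK(q)[0].round())
for k in range(1,7):
    q=step(q,t1+np.array([-56,175,380])*k/6,R,1);
    y=FK(q)[1].apply([0,1,0]);print(q.round(2),FK(q)[0].round(),np.degrees(np.arccos(-y[2])).round(1),np.degrees(np.arctan2(y[1],y[0])).round(1))
E
```

```text
tool cm for world shift [ 15.95   2.12 -12.36]
 tool cm for world shift [  0.31 -19.16  20.56]
[-2.47 -0.14  0.44  1.24  0.33  1.47 -2.26] [-54. 480. 767.]
[-2.4  -0.    0.51  0.96  0.2   1.6  -2.13] [-63. 509. 830.] 35.1 88.1
[-2.18  0.18  0.51  0.56  0.01  1.82 -2.  ] [-73. 537. 892.] 35.5 88.1
[-1.98  0.32  0.44  0.18 -0.11  1.98 -1.98] [-80. 560. 937.] 39.2 88.9
[-2.    0.31  0.45  0.18 -0.1   1.88 -1.99] [-86. 578. 970.] 46.0 90.2
[-2.01  0.3   0.45  0.18 -0.09  1.76 -1.99] [ -93.  598. 1006.] 52.9 91.1
[-2.02  0.29  0.45  0.18 -0.08  1.65 -1.99] [ -99.  618. 1042.] 59.7 91.9
```

```bash
python3 mv.py 74 6 175|tail -1
```

```text
tool cm for world shift [  4.22 -13.86  12.31]
```

Call:
apply_moves(
  motion=[
    [4, 0.5, -3.1, 0, 8.5],
    [8, 1, -6.2, 0, 8.5],
    [12, 1.6, -9.3, 0, 8.5],
    [16, 2.1, -12.4, 0, 8.5],
    [16, 2.1, -12.4, 0, 8.5],
    [13.6, -1.1, -7.5, 0, 8.5],
    [11.3, -4.3, -2.5, 0, 8.5],
    [9, -7.5, 2.4, 0, 8.5],
    [6.6, -10.7, 7.4, 0, 8.5],
    [4.2, -13.9, 12.3, 0, 8.5],
    [4.2, -13.9, 12.3, 0, 8.5],
  ],
)

```text
clock: 8.12
eef_pos: [-83.5, 570.5, 924.2]
tool_rot: [-0.928, 0.173, -0.25]
force: [-5.5, -7.1, 59.4]
width: 84.7
```

```bash
python3 mv.py 74 6 175
```

```text
8.12 q [-1.98  0.34  0.54  0.18 -0.2   1.98 -1.98] p [-83.5 570.5 924.2] F [-5.47 -7.07 59.38] w 84.7
 tilt 38.0 az 88.6 toolx [ 0.954 -0.244 -0.173] z [0.298 0.75  0.591]
 tool cm for world shift [  3.9  -13.32  12.99]
```

```bash
cat > sim.py <<'E'
from kin import *
def step(q,t,R,w=.3,reg=.02):
    qq=q
    f=lambda x:np.r_[(FK(x)[0]-t)/1000,(FK(x)[1].inv()*R).as_rotvec()*w,reg*.1*(x-qq)]
    return least_squares(f,np.clip(q,LO+1e-4,HI-1e-4),bounds=(LO,HI)).x
def run(q,path,R,ds=60,v=True):
    t,_=FK(q)
    for P_ in path:
        P_=np.array(P_,float);n=max(1,int(np.ceil(np.linalg.norm(P_-t)/ds)))
        for k in range(1,n+1):
            q0=q;q=step(q,t+(P_-t)*k/n,R)
        a,B=FK(q);
        if v: print(P_.round(),q.round(2),'err',np.linalg.norm(a-P_).round(1),(B.inv()*R).magnitude().round(3),'maxdq last',np.abs(q-q0).max().round(2))
        t=P_
    return q
E
python3 - <<'E'
from sim import *
q=np.array([-1.98,.34,.54,.18,-.2,1.98,-1.98]);R=rpy([-.928,.173,-.25])
y=R.apply([0,1,0]);hx=np.array([y[1],-y[0],0]);hx/=np.linalg.norm(hx)
v=R.inv().apply(hx);al=np.arctan2(-v[2],v[0]);print('roll',al,hx)
R2=R*Ro.from_euler('y',al);print(R2.as_euler('xyz'))
H=np.array([618,17,85]);T=H+18.7*y;print('TCP grasp',T,'pre',T-130*y)
q=run(q,[[-83,520,800]],R)
for path in ([[300,450,600],[560,-30,400],T-130*y,T],[[200,420,500],[450,150,350],[560,-60,300],T-130*y,T]):
    print();run(q,path,R2)
E
```

```text
roll -0.2836577531188929 [ 0.99971035 -0.02406691  0.        ]
[-0.90832497  0.         -0.02406924]
TCP grasp [618.27681182  28.4984276   70.25552517] pre [616.35245156 -51.43716536 172.75722182]Traceback (most recent call last):
  File "<stdin>", line 7, in <module>
  File "sim.py", line 13, in run
    if v: print(P_.round(),q.round(2),'err',np.linalg.norm(a-P_).round(1),(B.inv()*R).magnitude().round(3),'maxdq last',np.abs(q-q0).max().round(2))
                                                                          ^^^^^^^^^^^^^^^^^^^^^^^^^^^^^
AttributeError: 'float' object has no attribute 'round'
```

```bash
sed -i 's/(B.inv()\*R).magnitude().round(3)/round(float((B.inv()*R).magnitude()),3)/' sim.py
python3 - <<'E'
from sim import *
q=np.array([-1.98,.34,.54,.18,-.2,1.98,-1.98]);R=rpy([-.928,.173,-.25])
y=R.apply([0,1,0]);al=-.2837
R2=R*Ro.from_euler('y',al)
H=np.array([618,17,85]);T=H+18.7*y
q=run(q,[[-83,520,800]],R)
for path in ([[300,450,600],[560,-30,400],T-130*y,T],[[200,420,500],[450,150,350],[560,-60,300],T-130*y,T]):
    print();run(q,path,R2)
E
```

```text
[-83. 520. 800.] [-2.36 -0.05  0.38  1.12  0.28  1.45 -2.23] err 0.0 0.0 maxdq last 0.21

[300. 450. 600.] [-2.47 -0.37  1.19  1.64  0.15  1.01 -1.25] err 0.0 0.0 maxdq last 0.16
[560. -30. 400.] [-1.46 -0.37  1.32  1.95 -0.03  0.87 -0.21] err 118.4 0.402 maxdq last 0.05
[616. -51. 173.] [-1.52 -0.37  1.32  2.29  0.36  0.47 -0.59] err 250.6 0.566 maxdq last 0.14
[618.  28.  70.] [-1.69 -0.37  1.32  2.43  0.7   0.36 -1.07] err 312.7 0.553 maxdq last 0.18

[200. 420. 500.] [-2.2  -0.37  0.85  2.03  0.18  0.72 -1.41] err 0.0 0.0 maxdq last 0.15
[450. 150. 350.] [-1.72 -0.37  1.32  2.16 -0.13  0.67 -0.35] err 67.6 0.215 maxdq last 0.07
[560. -60. 300.] [-1.42 -0.37  1.32  2.13  0.06  0.69 -0.24] err 157.0 0.47 maxdq last 0.05
[616. -51. 173.] [-1.52 -0.37  1.32  2.29  0.36  0.47 -0.59] err 250.6 0.566 maxdq last 0.13
[618.  28.  70.] [-1.69 -0.37  1.32  2.43  0.7   0.36 -1.07] err 312.7 0.553 maxdq last 0.18
```

```bash
python3 - <<'E'
from sim import *
q=np.array([-1.98,.34,.54,.18,-.2,1.98,-1.98]);R=rpy([-.928,.173,-.25])
y=R.apply([0,1,0]);al=-.2837
R2=R*Ro.from_euler('y',al)
H=np.array([618,17,85]);T=H+18.7*y
for path in ([[0,650,700],[300,650,600],[500,450,500],[620,200,400],[650,-50,350],T-130*y,T],[[100,750,700],[450,650,600],[650,450,500],[750,200,400],[750,-50,350],T-130*y,T],[[0,600,850],[400,500,850],[600,200,800],[650,0,600],[650,-50,350],T-130*y,T]):
    print();run(q,path,R2)
E
```

```text
[  0. 650. 700.] [-2.08  0.12  0.52  1.25 -0.04  1.13 -1.6 ] err 0.0 0.0 maxdq last 0.13
[300. 650. 600.] [-1.41  0.29  0.56  1.32 -0.61  1.07 -0.77] err 0.0 0.0 maxdq last 0.12
[500. 450. 500.] [-0.86  0.37  0.56  1.5  -0.88  1.2  -0.1 ] err 0.0 0.0 maxdq last 0.12
[620. 200. 400.] [-0.34  0.55  0.56  1.49 -0.96  1.41  0.42] err 0.0 0.0 maxdq last 0.1
[650. -50. 350.] [ 0.08  0.73  0.56  1.31 -0.91  1.63  0.71] err 0.0 0.0 maxdq last 0.08
[616. -51. 173.] [ 0.1   0.87  0.51  1.57 -0.99  1.36  1.01] err 0.0 0.0 maxdq last 0.07
[618.  28.  70.] [ 0.04  0.97  0.37  1.69 -1.1   1.13  1.08] err 0.0 0.0 maxdq last 0.1

[100. 750. 700.] [-1.72  0.34  0.49  0.97 -0.33  1.22 -1.32] err 0.0 0.0 maxdq last 0.08
[450. 650. 600.] [-1.03  0.47  0.41  1.04 -0.7   1.24 -0.63] err 0.0 0.0 maxdq last 0.1
[650. 450. 500.] [-0.56  0.6   0.36  1.08 -0.86  1.35 -0.16] err 0.0 0.0 maxdq last 0.09
[750. 200. 400.] [-0.16  0.75  0.34  1.06 -0.89  1.48  0.22] err 0.0 0.0 maxdq last 0.08
[750. -50. 350.] [ 0.18  0.87  0.34  0.94 -0.86  1.66  0.47] err 0.0 0.0 maxdq last 0.07
[616. -51. 173.] [ 0.19  0.84  0.32  1.57 -0.88  1.27  0.93] err 0.0 0.0 maxdq last 0.13
[618.  28.  70.] [ 0.11  0.94  0.24  1.69 -1.02  1.05  1.03] err 0.0 0.0 maxdq last 0.07

[  0. 600. 850.] [-2.01  0.16  0.52  0.76 -0.1   1.57 -1.58] err 0.0 0.0 maxdq last 0.21
[400. 500. 850.] [-0.81  0.43  0.52  0.37 -0.88  1.91 -0.9 ] err 0.0 0.0 maxdq last 0.21
[600. 200. 800.] [ 0.2   0.55 -0.9   0.37 -0.14  1.98 -0.65] err 10.3 0.045 maxdq last 0.08
[650.   0. 600.] [ 0.64  0.66 -0.95  0.81 -0.13  1.77 -0.22] err 0.0 0.0 maxdq last 0.08
[650. -50. 350.] [ 0.8   0.79 -0.93  1.31 -0.06  1.31  0.04] err 0.0 0.0 maxdq last 0.08
[616. -51. 173.] [ 0.84  0.94 -0.88  1.57  0.03  0.97  0.14] err 0.0 0.0 maxdq last 0.08
[618.  28.  70.] [ 0.72  1.06 -0.82  1.69  0.07  0.7   0.11] err 0.0 0.0 maxdq last 0.08
```

```bash
python3 mv.py 183.5 179.5 -224; python3 mv.py 533 79 -324|tail -1
```

```text
8.12 q [-1.98  0.34  0.54  0.18 -0.2   1.98 -1.98] p [-83.5 570.5 924.2] F [-5.47 -7.07 59.38] w 84.7
 tilt 38.0 az 88.6 toolx [ 0.954 -0.244 -0.173] z [0.298 0.75  0.591]
 tool cm for world shift [17.01 28.97  5.7 ]
 tool cm for world shift [54.54 31.17  2.68]
```

Call:
apply_moves(
  motion=[
    [1.5, 2.5, 0.5, 0, 8.5],
    [4, 7, 1.4, -0.05, 8.5],
    [7.3, 12.4, 2.4, -0.1, 8.5],
    [10.5, 17.9, 3.5, -0.15, 8.5],
    [13.8, 23.4, 4.6, -0.2, 8.5],
    [17, 29, 5.7, -0.24, 8.5],
    [22.4, 29.3, 5.3, -0.284, 8.5],
    [27.8, 29.6, 4.8, -0.284, 8.5],
    [33.2, 29.9, 4.4, -0.284, 8.5],
    [38.6, 30.2, 4, -0.284, 8.5],
    [44, 30.5, 3.5, -0.284, 8.5],
    [49.3, 30.8, 3.1, -0.284, 8.5],
    [54.5, 31.2, 2.7, -0.284, 8.5],
    [54.5, 31.2, 2.7, -0.284, 8.5],
  ],
)

```text
clock: 9.88
eef_pos: [455.1, 644.9, 597.7]
tool_rot: [-0.915, -0.001, -0.033]
force: [-0.7, 0.2, 0.2]
width: 84.8
```

```bash
python3 mv.py 183.5 179.5 -224
```

```text
9.88 q [-1.05  0.47  0.46  1.04 -0.72  1.26 -0.63] p [455.1 644.9 597.7] F [-0.66  0.2   0.24] w 84.8
 tilt 37.6 az 88.0 toolx [ 0.999 -0.033  0.001] z [0.025 0.792 0.61 ]
 tool cm for world shift [17.72 29.08  1.01]
```

```bash
for a in "195 -195 -98" "295 -445 -198" "245 -725 -268" "170 -715 -400"; do python3 mv.py $a|tail -1;done
```

```text
tool cm for world shift [ 20.12  -3.72 -20.93]
 tool cm for world shift [ 30.92 -10.83 -46.57]
 tool cm for world shift [ 26.84 -22.47 -73.14]
 tool cm for world shift [ 19.3  -11.55 -80.59]
```

Call:
apply_moves(
  motion=[
    [5, -0.9, -5.2, 0, 8.5],
    [10, -1.9, -10.5, 0, 8.5],
    [15, -2.8, -15.7, 0, 8.5],
    [20.1, -3.7, -20.9, 0, 8.5],
    [22.3, -5.1, -26, 0, 8.5],
    [24.4, -6.5, -31.2, 0, 8.5],
    [26.6, -8, -36.3, 0, 8.5],
    [28.7, -9.4, -41.4, 0, 8.5],
    [30.9, -10.8, -46.6, 0, 8.5],
    [30.1, -13.1, -51.9, 0, 8.5],
    [29.3, -15.5, -57.2, 0, 8.5],
    [28.4, -17.8, -62.5, 0, 8.5],
    [27.6, -20.1, -67.8, 0, 8.5],
    [26.8, -22.5, -73.1, 0, 8.5],
    [24.3, -18.8, -75.6, 0, 8.5],
    [21.8, -15.1, -78.1, 0, 8.5],
    [19.3, -11.5, -80.6, 0, 8.5],
    [19.3, -11.5, -80.6, 0, 8.5],
  ],
)

```text
clock: 12.12
eef_pos: [622.2, -58.3, 193.2]
tool_rot: [-0.904, 0.008, -0.022]
force: [1.1, -0.3, 0.5]
width: 85.1
```

```bash
python3 mv.py; python3 - <<'E'
from cell import ctrl
import cv2
for n in ("side","top"):
    p=ctrl.get_image(n); cv2.imwrite(f"pics/{n}1.png",p["image"][:,:,::-1])
a=cv2.imread("pics/side1.png")[100:310,180:460];b=cv2.imread("pics/top1.png")[60:270,180:460]
import numpy as np
cv2.imwrite("pics/c1.png",np.hstack([cv2.resize(x,(400,300),interpolation=2) for x in(a,b)]))
E
```

```text
12.12 q [ 0.16  0.83  0.39  1.54 -0.9   1.34  0.91] p [622.2 -58.3 193.2] F [ 1.14 -0.3   0.53] w 85.1
 tilt 38.2 az 89.3 toolx [ 1.    -0.022 -0.008] z [0.022 0.785 0.619]
```

View pics/c1.png

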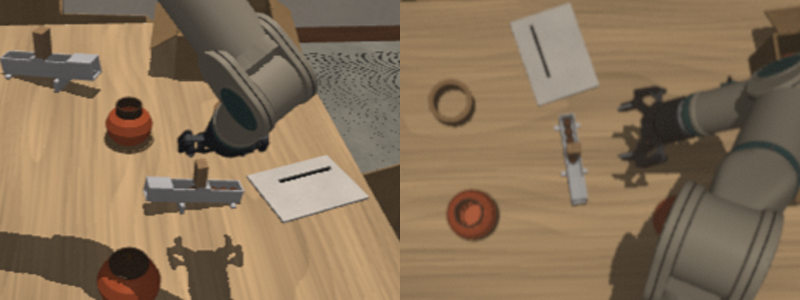

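```bash
python3 mv.py -4 86.8 -122.9
```

```text
12.22 q [ 0.16  0.82  0.39  1.53 -0.9   1.34  0.91] p [626.6 -59.4 196.7] F [ 0.7  -0.12  0.24] w 85.1
 tilt 38.1 az 88.6 toolx [ 1.    -0.022  0.002] z [0.016 0.787 0.617]
 tool cm for world shift [-0.62 15.02 -0.76]
```

```bash
python3 mv.py -8.6 87.9 -126.4|tail -1
```

```text
tool cm for world shift [-1.08 15.36 -0.9 ]
```

Call:
apply_moves(
  motion=[
    [-0.4, 3, -0.3, 0, 8.5],
    [-0.8, 6, -0.6, 0, 8.5],
    [-1.1, 9, -0.9, 0, 8.5],
    [-1.1, 10, -0.9, 0, 8.5],
    [-1.1, 10, -0.9, 0, 8.5],
    [-1.1, 10, -0.9, 0, 8.5],
  ],
)

```text
clock: 12.98
eef_pos: [617.7, -6.2, 112.8]
tool_rot: [-0.907, -0.004, -0.024]
force: [-0.3, -0.4, 0.7]
width: 85.2
```

```bash
python3 mv.py;python3 - <<'E'
from kin import *
from mv import *
s,R=show();y=R.apply([0,1,0]);T=np.array([618,17,85])+18.7*y
print(T,R.inv().apply(T-s['eef_pos'])/10)
E
```

```text
12.97 q [ 0.11  0.9   0.33  1.66 -0.99  1.17  1.01] p [617.7  -6.2 112.8] F [-0.27 -0.42  0.73] w 85.2
 tilt 38.0 az 88.3 toolx [ 1.    -0.024  0.004] z [0.016 0.788 0.616]
12.97 q [ 0.11  0.9   0.33  1.66 -0.99  1.17  1.01] p [617.7  -6.2 112.8] F [-0.27 -0.42  0.73] w 85.2
 tilt 38.0 az 88.3 toolx [ 1.    -0.024  0.004] z [0.016 0.788 0.616]
[618.33574208  28.51242196  70.26767439] [-0.0381067   5.48898552  0.12119978]
```

Call:
apply_moves(
  motion=[
    [0, 2, 0, 0, 8.5],
    [0, 4, 0.1, 0, 8.5],
    [0, 5.4, 0.1, 0, 8.5],
    [0, 5.4, 0.1, 0, 7],
    [0, 5.4, 0.1, 0, 5],
    [0, 5.4, 0.1, 0, 4],
    [0, 5.4, 0.1, 0, 3.5],
    [0, 5.4, 0.1, 0, 3],
    [0, 5.4, 0.1, 0, 2.6],
    [0, 5.4, 0.1, 0, 2.2],
    [0, 5.4, 0.1, 0, 1],
    [0, 5.4, 0.1, 0, 0],
    [0, 5.4, 0.1, 0, 0],
    [0, 5.4, 0.1, 0, 0],
  ],
)

```text
clock: 14.72
eef_pos: [617.6, 29.2, 70.1]
tool_rot: [-0.905, -0.002, -0.023]
force: [-0.3, -2.0, 4.8]
width: 21.8
```

```bash
python3 mv.py; python3 - <<'E'
from cell import ctrl
import cv2
import numpy as np
for n in ("side","top"):
    p=ctrl.get_image(n); cv2.imwrite(f"pics/{n}2.png",p["image"][:,:,::-1])
a=cv2.imread("pics/side2.png")[180:280,250:400];b=cv2.imread("pics/top2.png")[125:225,240:390]
cv2.imwrite("pics/c2.png",np.vstack([cv2.resize(x,(450,300),interpolation=2) for x in(a,b)]))
E
```

```text
14.72 q [ 0.09  0.94  0.27  1.69 -1.04  1.07  1.04] p [617.6  29.2  70.1] F [-0.28 -2.05  4.75] w 21.8
 tilt 38.1 az 88.5 toolx [ 1.    -0.023  0.002] z [0.017 0.786 0.617]
```

View pics/c2.png

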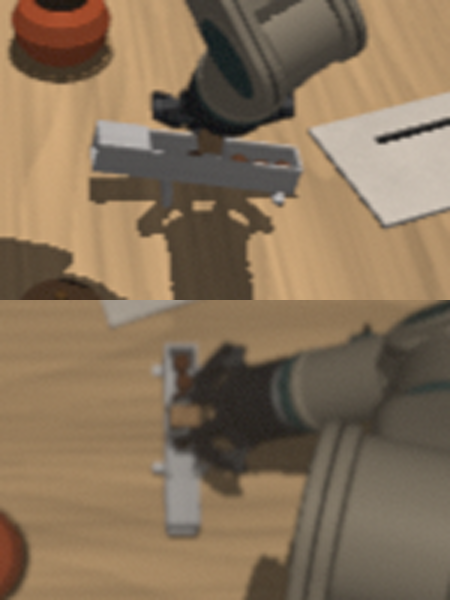

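```bash
sed "s#pics/{n}0.png#pics/{n}2.png#" ov.py > ov2.py; python3 ov2.py 618 17 -0.023 485 246 pics/ov2.png
python3 - <<'E'
from cell import ctrl
for n in("side","top"):
    p=ctrl.get_image(n)
    for q in("chute","chute_lip","chute_handle"):print(n,q,[([round(x) for x in d["location"]],round(d["confidence"],2)) for d in ctrl.mark_of(p,q)])
E
```

```text
side chute [([278, 516, -2], 0.86), ([236, -287, -4], 0.74), ([620, 14, -3], 0.67)]
side chute_lip [([117, -276, 36], 0.96), ([503, 24, 38], 0.88), ([420, 446, 56], 0.73), ([723, -301, 0], 0.63)]
side chute_handle [([616, 21, 90], 0.82), ([273, 511, 126], 0.66), ([230, -290, 86], 0.66)]
top chute [([276, 519, 0], 0.8), ([234, -284, -1], 0.64), ([618, 20, -3], 0.57)]
top chute_lip [([121, -286, 38], 0.78), ([415, 443, 50], 0.61), ([506, 22, 37], 0.6)]
top chute_handle [([236, -285, 89], 0.8), ([621, 17, 91], 0.71), ([273, 516, 121], 0.55)]
```

View pics/ov2.png

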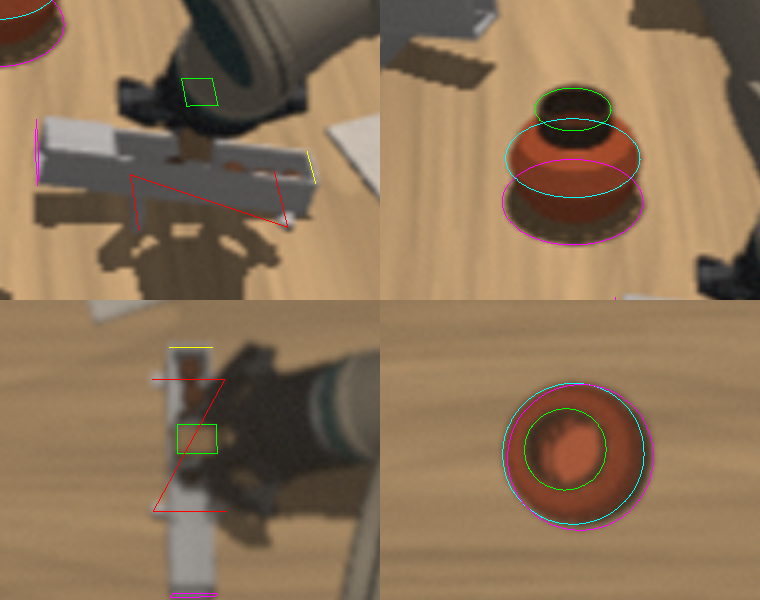

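```bash
python3 - <<'E'
from sim import *
q=np.array([.09,.94,.27,1.69,-1.04,1.07,1.04])
R=FK(q)[1];t0=FK(q)[0];print(t0)
path=[t0+[0,0,100],t0+[0,60,100],t0+[0,120,100],t0+[0,223,100],t0+[0,223,57]]
qj=run(q,path,R)
y=R.apply([0,1,0])
lip0=np.array([504,22.5,37])-t0
for th in(-10,-20,-30,-38,-45):
    R2=R*Ro.from_euler('y',np.radians(th));M=R2*R.inv()
    d=M.apply([-1,0,0]);h=d*[1,1,0];h/=np.linalg.norm(h)
    lip=np.array([485,246,94])-h*19
    qj=run(qj,[lip-M.apply(lip0)],R2);print(th,'dep',np.degrees(np.arcsin(-d[2])).round(1),'roll',np.degrees(np.arcsin(M.apply([0,1,0])[2])).round(1),'heading',h.round(2))
E
```

```text
[617.86508718  35.58824004  75.39947531]
[618.  36. 175.] [ 0.06  0.8   0.32  1.66 -0.96  1.19  0.9 ] err 0.0 0.0 maxdq last 0.07
[618.  96. 175.] [-0.03  0.78  0.3   1.7  -1.    1.12  0.86] err 0.0 0.0 maxdq last 0.09
[618. 156. 175.] [-0.11  0.77  0.28  1.73 -1.04  1.06  0.81] err 0.0 0.0 maxdq last 0.09
[618. 259. 175.] [-0.25  0.76  0.23  1.74 -1.1   0.96  0.71] err 0.0 0.0 maxdq last 0.06
[618. 259. 132.] [-0.18  0.81  0.11  1.75 -1.1   0.85  0.75] err 0.0 0.0 maxdq last 0.12
[610. 277. 144.] [-0.18  0.78  0.07  1.77 -1.08  0.82  0.89] err 0.0 0.0 maxdq last 0.13
-10 dep 6.1 roll -0.6 heading [-0.99 -0.14 -0.  ]
[599. 294. 155.] [-0.19  0.75  0.03  1.79 -1.07  0.79  1.03] err 0.0 0.0 maxdq last 0.14
-20 dep 12.2 roll -1.9 heading [-0.96 -0.28 -0.  ]
[584. 309. 164.] [-0.19  0.72 -0.01  1.82 -1.06  0.75  1.17] err 0.0 0.0 maxdq last 0.15
-30 dep 17.9 roll -4.1 heading [-0.91 -0.41 -0.  ]
[570. 319. 171.] [-0.19  0.7  -0.05  1.85 -1.06  0.71  1.3 ] err 0.0 0.0 maxdq last 0.12
-38 dep 22.2 roll -6.4 heading [-0.85 -0.52 -0.  ]
[556. 327. 175.] [-0.18  0.68 -0.09  1.88 -1.06  0.68  1.41] err 0.0 0.0 maxdq last 0.11
-45 dep 25.7 roll -8.7 heading [-0.78 -0.62 -0.  ]
```

Call:
apply_moves(
  motion=[
    [0, -0.8, 0.6, 0, 0],
    [0, -2.4, 1.8, 0, 0],
    [0, -4, 3.1, 0, 0],
    [0, -5.5, 4.3, 0, 0],
    [0, -7, 5.5, 0, 0],
    [0, -7.9, 6.2, 0, 0],
    [0, -7.9, 6.2, 0, 0],
    [0, -7.9, 6.2, 0, 0],
    [0, -7.9, 6.2, 0, 0],
  ],
)

```text
clock: 16.35
eef_pos: [616.8, 29.3, 169.2]
tool_rot: [-0.906, -0.0, -0.023]
force: [0.1, 0.1, -2.1]
width: 21.2
```

```bash
python3 mv.py; python3 - <<'E'
from cell import ctrl
import cv2
import numpy as np
for n in ("side","top"):
    p=ctrl.get_image(n); cv2.imwrite(f"pics/{n}3.png",p["image"][:,:,::-1])
    for q in("chute_lip",):print(n,q,[([round(x) for x in d["location"]],round(d["confidence"],2)) for d in ctrl.mark_of(p,q)])
a=cv2.imread("pics/side3.png")[150:250,250:400];b=cv2.imread("pics/top3.png")[125:225,240:390]
cv2.imwrite("pics/c3.png",np.vstack([cv2.resize(x,(450,300),interpolation=2) for x in(a,b)]))
E
python3 mv.py
```

```text
16.35 q [ 0.06  0.8   0.32  1.67 -0.96  1.18  0.9 ] p [616.8  29.3 169.2] F [ 0.1   0.12 -2.07] w 21.2
 tilt 38.1 az 88.7 toolx [ 1.    -0.023  0.   ] z [0.018 0.787 0.617]
side chute_lip [([417, 445, 57], 0.73), ([499, 20, 138], 0.7), ([117, -278, 36], 0.56)]
top chute_lip [([121, -282, 38], 0.9), ([414, 444, 49], 0.84), ([506, 20, 139], 0.63)]
16.55 q [ 0.06  0.8   0.32  1.67 -0.96  1.18  0.9 ] p [617.   29.2 169.6] F [-0.07  0.34 -2.97] w 21.6
 tilt 38.1 az 88.6 toolx [ 1.    -0.023  0.001] z [0.018 0.787 0.617]
```

View pics/c3.png

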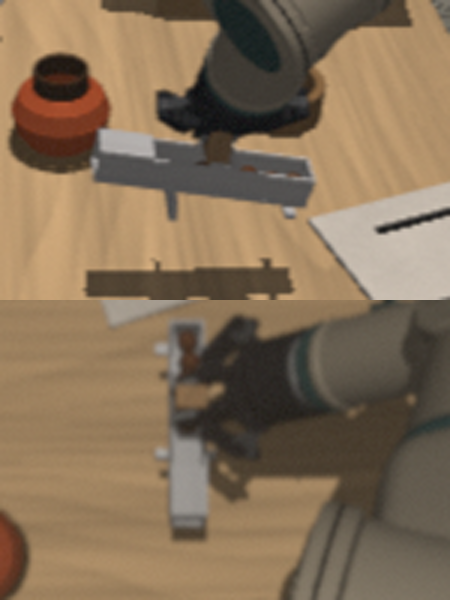

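Call:
apply_moves(
  motion=[
    [0, 0.5, 0.7, 0, 0],
    [-0.1, 1.7, 2.2, 0, 0],
    [-0.1, 3.3, 4.2, 0, 0],
    [-0.2, 5, 6.3, 0, 0],
    [-0.3, 6.7, 8.5, 0, 0],
    [-0.3, 8.4, 10.7, 0, 0],
    [-0.4, 10, 12.8, 0, 0],
    [-0.4, 11.7, 14.9, 0, 0],
    [-0.5, 13, 16.5, 0, 0],
    [-0.5, 13.6, 17.3, 0, 0],
    [-0.5, 13.8, 17.6, 0, 0],
    [-0.5, 13.8, 17.6, 0, 0],
  ],
)

```text
clock: 18.05
eef_pos: [617.7, 252.0, 169.9]
tool_rot: [-0.907, -0.002, -0.024]
force: [-0.2, -0.6, -3.9]
width: 21.5
```

```bash
python3 mv.py; python3 - <<'E'
from cell import ctrl
import cv2
import numpy as np
for n in ("side","top"):
    p=ctrl.get_image(n); cv2.imwrite(f"pics/{n}4.png",p["image"][:,:,::-1])
    for q in("chute_lip","jar_mouth","jar"):print(n,q,[([round(x) for x in d["location"]],round(d["confidence"],2)) for d in ctrl.mark_of(p,q)])
a=cv2.imread("pics/side4.png")[110:210,230:380];b=cv2.imread("pics/top4.png")[125:225,180:330]
cv2.imwrite("pics/c4.png",np.vstack([cv2.resize(x,(450,300),interpolation=2) for x in(a,b)]))
E
python3 mv.py
```

```text
18.05 q [-0.2   0.75  0.16  1.74 -1.07  0.91  0.68] p [617.7 252.  169.9] F [-0.19 -0.65 -3.95] w 21.5
 tilt 38.0 az 88.5 toolx [ 1.    -0.024  0.002] z [0.018 0.787 0.616]
side chute_lip [([119, -277, 37], 0.87), ([505, 245, 138], 0.67)]
side jar_mouth [([488, 246, 93], 0.56)]
side jar [([486, 248, -1], 0.87)]
top chute_lip [([419, 444, 47], 0.81), ([120, -282, 40], 0.56), ([505, 243, 138], 0.55)]
top jar_mouth [([490, 246, 91], 0.81), ([746, 287, 3], 0.23)]
top jar [([488, 246, -3], 0.76)]
18.45 q [-0.2   0.75  0.16  1.74 -1.07  0.91  0.68] p [617.5 252.6 170. ] F [-0.46 -0.55 -2.43] w 21.5
 tilt 38.1 az 88.5 toolx [ 1.    -0.024  0.001] z [0.018 0.787 0.617]
```

View pics/c4.png

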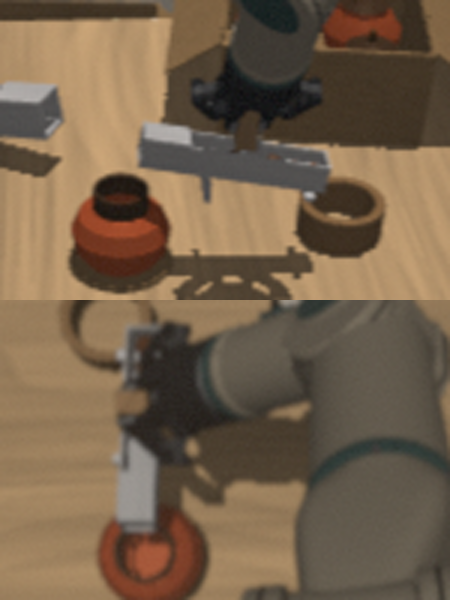

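Call:
apply_moves(
  motion=[
    [0, 0.4, -0.2, 0, 0],
    [0, 1, -0.6, 0, 0],
    [0, 1.7, -1.2, 0, 0],
    [0, 2.4, -1.7, 0, 0],
    [0, 2.8, -2, 0, 0],
    [0, 2.85, -2.05, 0, 0],
    [0, 2.85, -2.05, 0, 0],
    [0, 2.85, -2.05, 0, 0],
  ],
)

```text
clock: 19.45
eef_pos: [617.7, 254.4, 135.3]
tool_rot: [-0.906, -0.002, -0.023]
force: [-0.2, 0.0, -3.1]
width: 21.3
```

```bash
cat > rd.py <<'E'
from cell import ctrl
import numpy as np
F=[];P=[]
for i in range(3):
    s=ctrl.read_state();F.append(s['force']);P.append(s['eef_pos']);
    if i<2: ctrl.get_image('top')
print(round(s['clock'],2),np.mean(P,0).round(1),np.array(F).round(2).tolist(),'mean',np.mean(F,0).round(2),s['tool_rot'].round(3),s['width'].round(1))
E
python3 rd.py
```

```text
Traceback (most recent call last):
  File "rd.py", line 7, in <module>
    print(round(s['clock'],2),np.mean(P,0).round(1),np.array(F).round(2).tolist(),'mean',np.mean(F,0).round(2),s['tool_rot'].round(3),s['width'].round(1))
                                                                                                                                      ^^^^^^^^^^^^^^^^
AttributeError: 'float' object has no attribute 'round'
```

```bash
sed -i "s/s\['width'\].round(1)/round(s['width'],1)/" rd.py; python3 rd.py
```

```text
19.65 [617.6 254.4 135.2] [[-0.49, -0.93, -2.72], [0.56, 0.33, -2.48], [-0.49, -0.24, -2.26]] mean [-0.14 -0.28 -2.49] [-0.906 -0.002 -0.023] 21.4
```

Call:
apply_moves(
  motion=[
    [0, 0.08, -0.06, 0, 0],
    [0, 0.16, -0.12, 0, 0],
    [0, 0.16, -0.12, 0, 0],
  ],
)

```text
clock: 20.02
eef_pos: [617.6, 254.4, 133.5]
tool_rot: [-0.905, -0.002, -0.023]
force: [0.8, -0.8, 1.4]
width: 21.3
```

```bash
python3 rd.py
```

```text
20.12 [617.6 254.4 133.5] [[0.76, -0.82, 1.38], [-0.29, -1.47, 2.17], [0.49, -1.6, 2.33]] mean [ 0.32 -1.3   1.96] [-0.905 -0.002 -0.023] 21.2
```

Call:
apply_moves(
  motion=[
    [0, -0.02, 0.02, 0, 0],
    [0, -0.02, 0.02, 0, 0],
    [0, -0.02, 0.02, 0, 0],
    [0, -0.02, 0.02, 0, 0],
  ],
)

```text
clock: 20.62
eef_pos: [617.6, 254.5, 133.4]
tool_rot: [-0.906, -0.002, -0.023]
force: [0.9, -1.0, 2.4]
width: 21.5
```

```bash
python3 rd.py; python3 - <<'E'
from cell import ctrl
import cv2
import numpy as np
for n in ("side","top"):
    p=ctrl.get_image(n); cv2.imwrite(f"pics/{n}5.png",p["image"][:,:,::-1])
    for q in("chute_lip","jar_mouth","jar"):print(n,q,[([round(x) for x in d["location"]],round(d["confidence"],2)) for d in ctrl.mark_of(p,q)])
a=cv2.imread("pics/side5.png")[130:220,230:365];b=cv2.imread("pics/top5.png")[135:225,190:325]
cv2.imwrite("pics/c5.png",np.vstack([cv2.resize(x,(450,300),interpolation=2) for x in(a,b)]))
E
python3 rd.py
```

```text
20.73 [617.6 254.4 133.4] [[0.88, -1.02, 2.36], [0.32, -1.33, 2.09], [0.84, -0.88, 1.63]] mean [ 0.68 -1.08  2.03] [-0.906 -0.002 -0.023] 21.2
side chute_lip [([418, 442, 52], 0.68), ([505, 246, 103], 0.61), ([115, -280, 38], 0.58)]
side jar_mouth [([490, 247, 94], 0.8), ([464, -208, 0], 0.6)]
side jar [([484, 247, -2], 0.65)]
top chute_lip [([507, 243, 104], 0.96), ([119, -280, 38], 0.79)]
top jar_mouth [([486, 244, 92], 0.9)]
top jar [([484, 243, -1], 0.96)]
21.23 [617.6 254.4 133.3] [[1.44, -2.11, 2.8], [0.54, -0.25, 2.93], [1.47, -1.31, 4.0]] mean [ 1.15 -1.22  3.24] [-0.906 -0.002 -0.023] 21.4
```

View pics/c5.png

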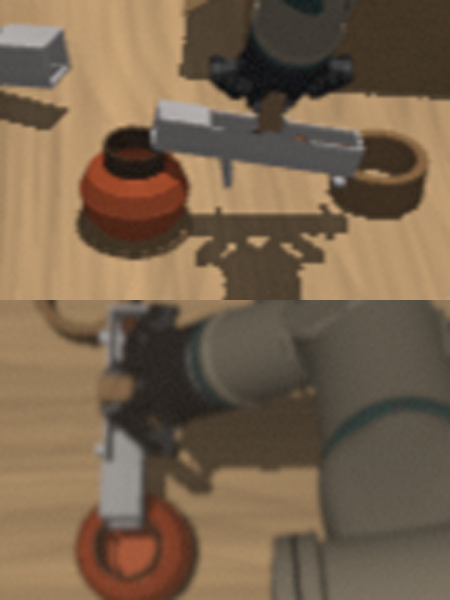

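```bash
cat > plan.py <<'E'
# usage: plan.py cur_extra(dz mm applied relative to nominal) ; prints table of poses for thetas relative to reference pose
from kin import *
JAR=np.array([485.5,246.]);TCP0=np.array([617.6,254.4,133.4]);R0=rpy([-.906,-.002,-.023])
CR0=Ro.from_euler('z',-.023)            # chute orientation at reference (level)
LIP0=np.array([505.,245.8,101.5])
lipT=R0.inv().apply(LIP0-TCP0)          # lip in tool frame
a=np.linspace(0,2*np.pi,721);RIM=np.vstack([np.c_[JAR[0]+r*np.cos(a),JAR[1]+r*np.sin(a)] for r in np.linspace(27,31,9)])
s=np.radians(10)
def gapz(M,lip):
    # height of the underside minus z at each rim point (relative), returns min
    C=M*CR0; e1=C.apply([np.cos(s),0,-np.sin(s)]);e2=C.apply([0,1,0]);n=np.cross(e1,e2)
    d=RIM-lip[:2]
    z=-(d@n[:2])/n[2]
    P3=np.c_[d,z]; u=P3@e1;v=P3@e2
    ok=(u>=0)&(u<=70)&(abs(v)<=17.5)
    return (lip[2]+z[ok]).min() if ok.any() else None
ZR=gapz(Ro.identity(),LIP0)
def pose(th,rad=18.,dz=0):
    R=R0*Ro.from_euler('y',th);M=R*R0.inv()
    d=M.apply(CR0.apply([-1,0,0]));h=d*[1,1,0];h/=np.linalg.norm(h)
    lip=np.r_[JAR-h[:2]*rad,100.]
    lip[2]+=ZR-gapz(M,lip)+dz
    return lip-R.apply(lipT),R,np.degrees(np.arcsin(-d[2])),lip
if __name__=='__main__':
    import sys
    th0,r0,dz0=map(float,sys.argv[1:4])     # current commanded pose in plan terms (deg)
    p0,Rc,_,_=pose(np.radians(th0),r0,dz0) if not (th0==0 and r0==0) else (TCP0,R0,0,0)
    print('ZR',round(ZR,2),'plan TCP now',p0.round(1))
    for k in sys.argv[4:]:
        th,r,dz=map(float,k.split(','))
        p,R,dep,lip=pose(np.radians(th),r,dz)
        print(k,'tool cm',(Rc.inv().apply(p-p0)/10).round(2),'roll',round(np.radians(th-th0),3),'dep',round(dep,1),'lip',lip.round(1),'tcp',p.round(1))
E
python3 plan.py 0 0 0 0,19.5,0 -4,19,0 -8,18.5,0 -12,18,0 -15,18,0
```

```text
ZR 99.47 plan TCP now [617.6 254.4 133.4]
0,19.5,0 tool cm [ 0.   -0.02 -0.02] roll 0.0 dep -0.0 lip [505.  245.6 101.5] tcp [617.6 254.2 133.4]
-4,19,0 tool cm [-0.28  0.08  0.81] roll -0.07 dep 2.5 lip [504.5 246.6 101.1] tcp [615.  261.4 137.8]
-8,18.5,0 tool cm [-0.62  0.18  1.62] roll -0.14 dep 4.9 lip [503.9 247.6 100.6] tcp [611.8 268.4 142. ]
-12,18,0 tool cm [-1.01  0.28  2.4 ] roll -0.209 dep 7.4 lip [503.3 248.6 100.1] tcp [608.  275.3 146. ]
-15,18,0 tool cm [-1.31  0.34  2.99] roll -0.262 dep 9.2 lip [503.2 249.3  99.9] tcp [605.1 280.3 149.1]
```

Call:
apply_moves(
  motion=[
    [-0.13, 0.03, 0.41, -0.035, 0],
    [-0.28, 0.06, 0.82, -0.07, 0],
    [-0.44, 0.1, 1.23, -0.105, 0],
    [-0.62, 0.15, 1.63, -0.14, 0],
    [-0.62, 0.15, 1.63, -0.14, 0],
    [-0.62, 0.15, 1.63, -0.14, 0],
  ],
)

```text
clock: 21.98
eef_pos: [611.1, 268.9, 142.0]
tool_rot: [-0.91, -0.087, 0.088]
force: [0.6, 0.6, 1.2]
width: 21.4
```

```bash
python3 rd.py; python3 plan.py -8 18.5 0.4 -12,18,0.4 -15,18,0.4
```

```text
22.07 [611.1 268.9 142. ] [[0.59, 0.56, 1.19], [0.89, -0.42, 0.06], [0.56, 0.16, 0.68]] mean [0.68 0.1  0.64] [-0.91  -0.087  0.088] 21.8
ZR 99.47 plan TCP now [611.8 268.4 142.4]
-12,18,0.4 tool cm [-0.28  0.1   0.83] roll -0.07 dep 7.4 lip [503.3 248.6 100.5] tcp [608.  275.3 146.4]
-15,18,0.4 tool cm [-0.49  0.16  1.45] roll -0.122 dep 9.2 lip [503.2 249.3 100.3] tcp [605.1 280.3 149.5]
```

```bash
python3 plan.py -8 18.5 0.4 -12,18,0.3 -16,18,0.3 -20,18,.2  -24,18,0.2
```

```text
ZR 99.47 plan TCP now [611.8 268.4 142.4]
-12,18,0.3 tool cm [-0.28  0.1   0.82] roll -0.07 dep 7.4 lip [503.3 248.6 100.4] tcp [608.  275.3 146.3]
-16,18,0.3 tool cm [-0.57  0.19  1.65] roll -0.14 dep 9.8 lip [503.1 249.6 100.1] tcp [604.1 282.  150.5]
-20,18,.2 tool cm [-0.92  0.25  2.46] roll -0.209 dep 12.2 lip [502.9 250.6 100.1] tcp [599.7 288.5 154.6]
-24,18,0.2 tool cm [-1.32  0.3   3.27] roll -0.279 dep 14.5 lip [502.6 251.6 100.2] tcp [594.7 294.7 158.8]
```

Call:
apply_moves(
  motion=[
    [-0.14, 0.05, 0.41, -0.035, 0],
    [-0.28, 0.1, 0.82, -0.07, 0],
    [-0.42, 0.14, 1.23, -0.105, 0],
    [-0.57, 0.19, 1.65, -0.14, 0],
    [-0.57, 0.19, 1.65, -0.14, 0],
    [-0.57, 0.19, 1.65, -0.14, 0],
  ],
)

```text
clock: 22.82
eef_pos: [603.5, 282.3, 150.1]
tool_rot: [-0.925, -0.172, 0.2]
force: [1.0, -0.4, 0.9]
width: 21.3
```

```bash
python3 rd.py; python3 plan.py -16 18 0.3  -20,18,.2  -24,18,0.2 -28,18,.2
```

```text
22.93 [603.5 282.3 150.1] [[1.02, -0.41, 0.93], [0.47, 0.6, 0.28], [1.11, -0.78, 0.21]] mean [ 0.87 -0.2   0.47] [-0.925 -0.172  0.2  ] 21.2
ZR 99.47 plan TCP now [604.1 282.  150.5]
-20,18,.2 tool cm [-0.23  0.06  0.86] roll -0.07 dep 12.2 lip [502.9 250.6 100.1] tcp [599.7 288.5 154.6]
-24,18,0.2 tool cm [-0.51  0.12  1.71] roll -0.14 dep 14.5 lip [502.6 251.6 100.2] tcp [594.7 294.7 158.8]
-28,18,.2 tool cm [-0.86  0.16  2.54] roll -0.209 dep 16.8 lip [502.3 252.6 100.4] tcp [589.2 300.7 162.8]
```

Call:
apply_moves(
  motion=[
    [-0.11, 0.03, 0.43, -0.035, 0],
    [-0.23, 0.07, 0.86, -0.07, 0],
    [-0.36, 0.1, 1.28, -0.105, 0],
    [-0.51, 0.13, 1.7, -0.14, 0],
    [-0.51, 0.13, 1.7, -0.14, 0],
    [-0.51, 0.13, 1.7, -0.14, 0],
  ],
)

```text
clock: 23.68
eef_pos: [594.1, 295.0, 158.3]
tool_rot: [-0.949, -0.255, 0.315]
force: [-0.3, 0.4, 0.3]
width: 21.7
```

```bash
python3 rd.py; python3 plan.py -24 18 0.1  -28,18,.1  -32,18,0.1 -36,18,.1 -40,18,0.1
```

```text
23.77 [594.1 295.  158.3] [[-0.32, 0.36, 0.27], [0.42, 0.98, -0.67], [0.8, -0.25, -0.05]] mean [ 0.3   0.37 -0.15] [-0.949 -0.255  0.315] 21.3
ZR 99.47 plan TCP now [594.7 294.7 158.7]
-28,18,.1 tool cm [-0.22  0.05  0.87] roll -0.07 dep 16.8 lip [502.3 252.6 100.3] tcp [589.2 300.7 162.7]
-32,18,0.1 tool cm [-0.51  0.09  1.74] roll -0.14 dep 19.1 lip [501.8 253.6 100.5] tcp [583.3 306.4 166.5]
-36,18,.1 tool cm [-0.85  0.13  2.58] roll -0.209 dep 21.2 lip [501.3 254.6 100.8] tcp [576.8 311.8 170.1]
-40,18,0.1 tool cm [-1.24  0.16  3.41] roll -0.279 dep 23.3 lip [500.7 255.6 101.1] tcp [569.9 316.8 173.4]
```

```bash
python3 plan.py -24 18 0.1  -28,18,-.2  -32,18,-0.3 |tail -2; python3 - <<'E'
from cell import ctrl
import cv2
import numpy as np
for n in ("side","top"):
    p=ctrl.get_image(n); cv2.imwrite(f"pics/{n}6.png",p["image"][:,:,::-1])
a=cv2.imread("pics/side6.png")[130:220,230:365];b=cv2.imread("pics/top6.png")[135:225,190:325]
cv2.imwrite("pics/c6.png",np.vstack([cv2.resize(x,(450,300),interpolation=2) for x in(a,b)]))
E
```

```text
-28,18,-.2 tool cm [-0.23  0.07  0.86] roll -0.07 dep 16.8 lip [502.3 252.6 100. ] tcp [589.2 300.7 162.4]
-32,18,-0.3 tool cm [-0.52  0.12  1.72] roll -0.14 dep 19.1 lip [501.8 253.6 100.1] tcp [583.3 306.4 166.1]
```

View pics/c6.png

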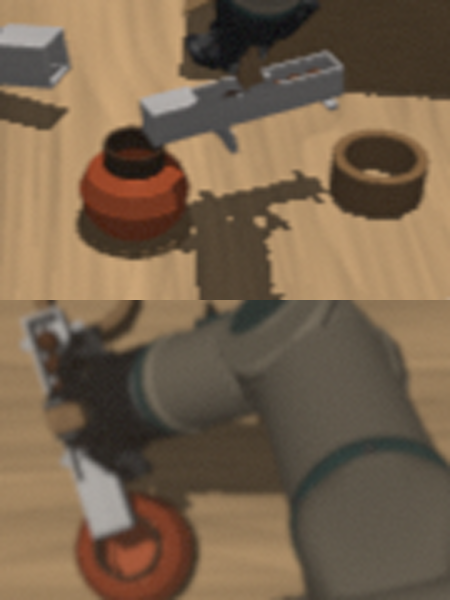

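The spout is on the rim at about 14.5° down, and nuts still show in the rear of the trough (top crop, around 45,345). I'll keep tipping.

Call:
apply_moves(
  motion=[
    [-0.11, 0.04, 0.43, -0.035, 0],
    [-0.23, 0.07, 0.86, -0.07, 0],
    [-0.37, 0.1, 1.29, -0.105, 0],
    [-0.52, 0.12, 1.72, -0.14, 0],
    [-0.52, 0.12, 1.72, -0.14, 0],
    [-0.52, 0.12, 1.72, -0.14, 0],
    [-0.52, 0.12, 1.72, -0.14, 0],
  ],
)

```text
clock: 24.75
eef_pos: [582.7, 306.6, 165.7]
tool_rot: [-0.984, -0.335, 0.435]
force: [-0.3, -0.0, 0.4]
width: 21.4
```

```bash
python3 rd.py; python3 plan.py -32 18 -0.3  -36,18,-.4 -40,18,-0.5; python3 - <<'E'
from cell import ctrl
import cv2
import numpy as np
for n in ("side","top"):
    p=ctrl.get_image(n); cv2.imwrite(f"pics/{n}7.png",p["image"][:,:,::-1])
a=cv2.imread("pics/side7.png")[130:220,230:365];b=cv2.imread("pics/top7.png")[135:225,190:325]
cv2.imwrite("pics/c7.png",np.vstack([cv2.resize(x,(450,300),interpolation=2) for x in(a,b)]))
E
```

```text
24.85 [582.7 306.6 165.7] [[-0.33, -0.04, 0.4], [0.87, 0.41, 0.24], [0.19, -0.66, 1.56]] mean [ 0.24 -0.1   0.73] [-0.984 -0.335  0.436] 21.0
ZR 99.47 plan TCP now [583.3 306.4 166.1]
-36,18,-.4 tool cm [-0.22  0.05  0.88] roll -0.07 dep 21.2 lip [501.3 254.6 100.3] tcp [576.8 311.8 169.6]
-40,18,-0.5 tool cm [-0.5   0.09  1.75] roll -0.14 dep 23.3 lip [500.7 255.6 100.5] tcp [569.9 316.8 172.8]
```

View pics/c7.png

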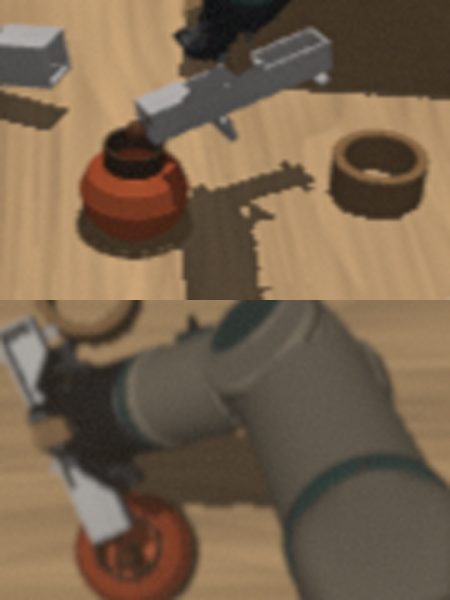

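Call:
apply_moves(
  motion=[
    [-0.11, 0.02, 0.44, -0.035, 0],
    [-0.22, 0.05, 0.88, -0.07, 0],
    [-0.36, 0.07, 1.31, -0.105, 0],
    [-0.5, 0.09, 1.75, -0.14, 0],
    [-0.5, 0.09, 1.75, -0.14, 0],
    [-0.5, 0.09, 1.75, -0.14, 0],
    [-0.5, 0.09, 1.75, -0.14, 0],
  ],
)

```text
clock: 25.82
eef_pos: [569.2, 317.0, 172.4]
tool_rot: [-1.03, -0.409, 0.563]
force: [-0.7, 0.1, -0.3]
width: 21.6
```

```bash
python3 rd.py; python3 - <<'E'
from cell import ctrl
import cv2
import numpy as np
for n in ("side","top"):
    p=ctrl.get_image(n); cv2.imwrite(f"pics/{n}8.png",p["image"][:,:,::-1])
    print(n,[([round(x) for x in d["location"]],round(d["confidence"],2)) for d in ctrl.mark_of(p,"nut0")])
a=cv2.imread("pics/side8.png")[130:220,230:365];b=cv2.imread("pics/top8.png")[135:225,190:325]
cv2.imwrite("pics/c8.png",np.vstack([cv2.resize(x,(450,300),interpolation=2) for x in(a,b)]))
E
python3 rd.py
```

```text
25.93 [569.3 317.  172.4] [[-0.66, 0.08, -0.31], [-1.15, 0.46, -0.55], [-0.79, -0.11, 0.27]] mean [-0.87  0.14 -0.2 ] [-1.031 -0.409  0.563] 21.1
side []
top [([600, 314, 109], 0.72), ([501, 236, 20], 0.6), ([494, 268, 28], 0.34)]
26.23 [569.5 316.9 172.4] [[-1.43, -0.25, 0.05], [-1.09, 0.55, -0.29], [-0.37, -0.08, -0.35]] mean [-0.97  0.07 -0.19] [-1.031 -0.41   0.563] 21.3
```

View pics/c8.png

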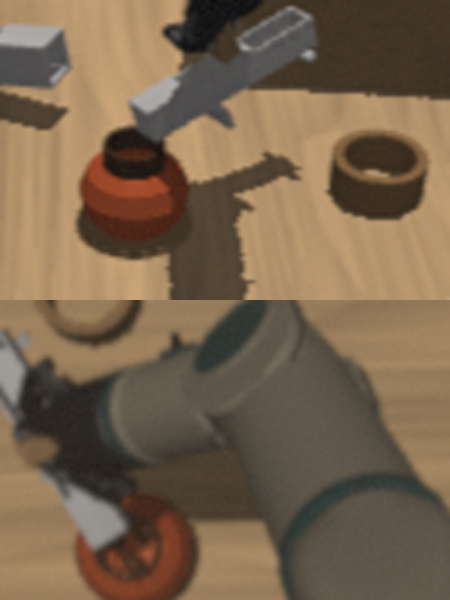

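```bash
python3 plan.py -40 18 -0.5 -40,18,-.8 -44,18,-1; python3 - <<'E'
import cv2,numpy as np
a=cv2.imread("pics/side8.png")[125:195,255:335];b=cv2.imread("pics/top8.png")[190:235,205:256]
cv2.imwrite("pics/c9.png",np.hstack([cv2.resize(x,(400,350),interpolation=2) for x in(a,b)]))
E
```

```text
ZR 99.47 plan TCP now [569.9 316.8 172.8]
-40,18,-.8 tool cm [-0.01  0.02 -0.01] roll 0.0 dep 23.3 lip [500.7 255.6 100.2] tcp [569.9 316.8 172.5]
-44,18,-1 tool cm [-0.23  0.07  0.87] roll -0.07 dep 25.4 lip [500.1 256.6 100.4] tcp [562.6 321.5 175.5]
```

View pics/c9.png

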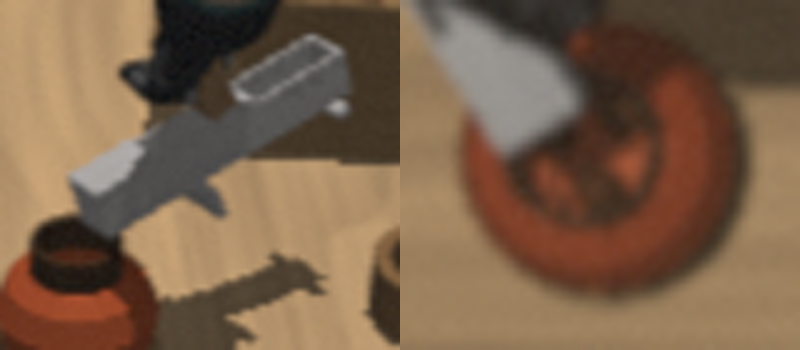

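Call:
apply_moves(
  motion=[
    [-0.11, 0.04, 0.43, -0.035, 0],
    [-0.23, 0.08, 0.86, -0.07, 0],
    [-0.23, 0.08, 0.86, -0.07, 0],
    [-0.23, 0.08, 0.86, -0.07, 0],
    [-0.23, 0.08, 0.86, -0.07, 0],
    [-0.23, 0.08, 0.86, -0.07, 0],
    [-0.23, 0.08, 0.86, -0.07, 0],
  ],
)

```text
clock: 27.1
eef_pos: [563.1, 321.3, 175.2]
tool_rot: [-1.06, -0.446, 0.629]
force: [2.1, -1.2, 2.1]
width: 21.5
```

```bash
python3 rd.py; python3 - <<'E'
from cell import ctrl
import cv2
import numpy as np
for n in ("side","top"):
    p=ctrl.get_image(n); cv2.imwrite(f"pics/{n}9.png",p["image"][:,:,::-1])
    print(n,[([round(x) for x in d["location"]],round(d["confidence"],2)) for d in ctrl.mark_of(p,"nut0")])
a=cv2.imread("pics/side9.png")[125:195,255:335];b=cv2.imread("pics/top9.png")[135:235,180:294]
cv2.imwrite("pics/c10.png",np.hstack([cv2.resize(x,(400,350),interpolation=2) for x in(a,b)]))
E
python3 rd.py
```

```text
27.2 [563.1 321.3 175.2] [[2.06, -1.15, 2.08], [1.33, -1.93, 1.9], [1.93, -1.66, 2.67]] mean [ 1.77 -1.58  2.22] [-1.06  -0.446  0.629] 21.3
side []
top [([492, 265, 27], 0.57), ([504, 234, 18], 0.46), ([474, 247, 21], 0.42)]
27.5 [563.  321.4 175.2] [[1.8, -1.42, 2.03], [1.22, -2.77, 2.35], [2.2, -1.49, 1.77]] mean [ 1.74 -1.89  2.05] [-1.06  -0.446  0.629] 21.3
```

View pics/c10.png

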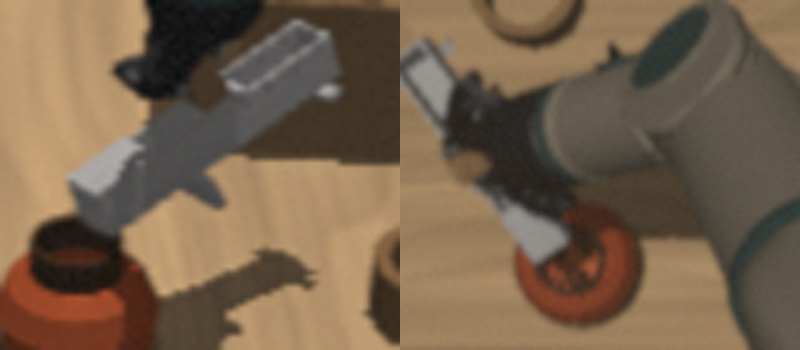

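```bash
python3 plan.py -44 18 -1 -44,18,12 -36,19,14 -28,19,14 -20,19,14 -12,19,14 -4,19,14 0,19,14
```

```text
ZR 99.47 plan TCP now [562.6 321.5 175.5]
-44,18,12 tool cm [ 0.56 -1.02  0.58] roll 0.0 dep 25.4 lip [500.1 256.6 113.4] tcp [562.6 321.5 188.5]
-36,19,14 tool cm [ 0.98 -1.23 -1.18] roll 0.14 dep 21.2 lip [502.2 255.1 114.9] tcp [577.7 312.3 184.2]
-28,19,14 tool cm [ 0.98 -1.31 -3.02] roll 0.279 dep 16.8 lip [503.2 252.9 114.3] tcp [590.2 301.1 176.7]
-20,19,14 tool cm [ 0.74 -1.41 -4.81] roll 0.419 dep 12.2 lip [503.9 250.8 113.9] tcp [600.6 288.7 168.5]
-12,19,14 tool cm [ 0.27 -1.55 -6.53] roll 0.559 dep 7.4 lip [504.3 248.7 114.1] tcp [608.9 275.4 160. ]
-4,19,14 tool cm [-0.38 -1.76 -8.12] roll 0.698 dep 2.5 lip [504.5 246.6 115.1] tcp [615.  261.4 151.8]
0,19,14 tool cm [-0.79 -1.87 -8.88] roll 0.768 dep -0.0 lip [504.5 245.6 115.6] tcp [617.1 254.2 147.5]
```

Call:
apply_moves(
  motion=[
    [0.28, -0.5, 0.29, 0, 0],
    [0.56, -1, 0.58, 0, 0],
    [0.77, -1.13, -0.3, 0.07, 0],
    [0.98, -1.23, -1.18, 0.14, 0],
    [0.98, -1.27, -2.1, 0.21, 0],
    [0.98, -1.31, -3, 0.28, 0],
    [0.86, -1.36, -3.9, 0.35, 0],
    [0.74, -1.41, -4.8, 0.42, 0],
    [0.5, -1.48, -5.67, 0.49, 0],
    [0.27, -1.55, -6.5, 0.56, 0],
    [-0.05, -1.65, -7.3, 0.63, 0],
    [-0.38, -1.76, -8.1, 0.7, 0],
    [-0.79, -1.87, -8.9, 0.768, 0],
    [-0.79, -1.87, -8.9, 0.768, 0],
    [-0.79, -1.87, -8.9, 0.768, 0],
  ],
)

```text
clock: 29.38
eef_pos: [616.9, 254.8, 147.3]
tool_rot: [-0.905, -0.003, -0.02]
force: [0.6, -0.5, -1.6]
width: 21.1
```

```bash
python3 rd.py; python3 rd.py; python3 - <<'E'
from cell import ctrl
import cv2
import numpy as np
for n in ("side","top"):
    p=ctrl.get_image(n); cv2.imwrite(f"pics/{n}10.png",p["image"][:,:,::-1])
    print(n,[([round(x) for x in d["location"]],round(d["confidence"],2)) for d in ctrl.mark_of(p,"nut0")])
a=cv2.imread("pics/side10.png")[125:195,255:335];b=cv2.imread("pics/top10.png")[135:235,180:294]
cv2.imwrite("pics/c11.png",np.hstack([cv2.resize(x,(400,350),interpolation=2) for x in(a,b)]))
E
```

```text
29.48 [617.  254.8 147.4] [[0.64, -0.52, -1.59], [1.66, 0.08, -1.57], [-0.15, -0.24, -2.97]] mean [ 0.72 -0.23 -2.04] [-0.905 -0.003 -0.02 ] 21.4
29.57 [617.1 254.7 147.4] [[-0.15, -0.24, -2.97], [0.35, 0.49, -1.57], [-0.32, -1.13, -2.66]] mean [-0.04 -0.3  -2.4 ] [-0.905 -0.003 -0.021] 21.4
side []
top [([471, 247, 21], 0.61), ([504, 235, 20], 0.54), ([495, 267, 24], 0.53)]
```

View pics/c11.png

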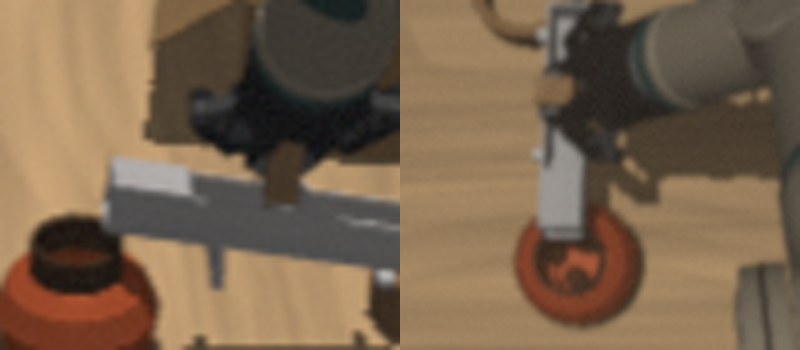

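Call:
apply_moves(
  motion=[
    [0, -0.9, 0.7, 0, 0],
    [0, -2, 1.5, 0, 0],
    [0.1, -3.4, -0.2, 0, 0],
    [0.1, -5.4, -2.8, 0, 0],
    [0.2, -7.5, -5.4, 0, 0],
    [0.2, -9.5, -8, 0, 0],
    [0.3, -11.6, -10.6, 0, 0],
    [0.4, -13.7, -13.2, 0, 0],
    [0.4, -15.3, -15.3, 0, 0],
    [0.4, -15.9, -16.1, 0, 0],
    [0.4, -14.6, -17.1, 0, 0],
    [0.4, -13, -18.4, 0, 0],
    [0.4, -11.4, -19.6, 0, 0],
    [0.4, -9.9, -20.8, 0, 0],
    [0.4, -9.3, -21.3, 0, 0],
    [0.4, -9.3, -21.3, 0, 0],
    [0.4, -9.3, -21.3, 0, 0],
  ],
)

```text
clock: 31.9
eef_pos: [617.2, 28.9, 89.4]
tool_rot: [-0.906, -0.004, -0.022]
force: [-0.8, 0.1, -2.2]
width: 21.3
```

```bash
python3 rd.py; python3 mv.py
```

```text
32.0 [617.2  28.9  89.5] [[-0.83, 0.05, -2.25], [-0.4, -0.14, -1.82], [0.18, -0.57, -1.95]] mean [-0.35 -0.22 -2.01] [-0.906 -0.004 -0.022] 21.6
32.0 q [ 0.18  0.89  0.12  1.69 -0.92  1.    0.94] p [617.2  28.9  89.6] F [ 0.18 -0.57 -1.95] w 21.6
 tilt 38.1 az 88.5 toolx [ 1.    -0.022  0.004] z [0.014 0.787 0.617]
```

Call:
apply_moves(
  motion=[
    [0, 0.5, -0.4, 0, 0],
    [0, 1, -0.8, 0, 0],
    [0, 1.3, -1, 0, 0],
    [0, 1.4, -1.1, 0, 0],
    [0, 1.45, -1.14, 0, 0],
    [0, 1.45, -1.14, 0, 0],
  ],
)

```text
clock: 32.75
eef_pos: [616.8, 29.0, 70.4]
tool_rot: [-0.906, -0.003, -0.022]
force: [0.5, 0.7, -1.1]
width: 21.1
```

```bash
python3 rd.py
```

```text
32.85 [616.8  28.9  70.5] [[0.47, 0.71, -1.1], [0.55, 0.29, -1.14], [0.05, 0.24, -1.96]] mean [ 0.35  0.41 -1.4 ] [-0.906 -0.003 -0.021] 21.7
```

Nearly touching. I'll lower another 0.8 mm and check the force before opening.

Call:
apply_moves(
  motion=[
    [0, 0.06, -0.05, 0, 0],
    [0, 0.06, -0.05, 0, 0],
    [0, 0.06, -0.05, 0, 0],
  ],
)

```text
clock: 33.22
eef_pos: [617.0, 28.9, 70.1]
tool_rot: [-0.906, -0.003, -0.022]
force: [-0.3, -1.2, 3.8]
width: 21.6
```

```bash
python3 rd.py
```

```text
33.33 [617.   28.9  70.1] [[-0.35, -1.18, 3.76], [0.09, -1.16, 4.07], [0.0, -1.08, 3.14]] mean [-0.08 -1.14  3.66] [-0.906 -0.003 -0.022] 21.3
```

Call:
apply_moves(
  motion=[
    [0, 0, 0, 0, 2.4],
    [0, 0, 0, 0, 3],
    [0, 0, 0, 0, 4],
    [0, 0, 0, 0, 6],
    [0, 0, 0, 0, 8.5],
    [0, 0, 0, 0, 8.5],
    [0, 0, 0, 0, 8.5],
    [0, -1.5, 0, 0, 8.5],
    [0, -4, 0, 0, 8.5],
    [0, -8, 0, 0, 8.5],
    [0, -12, 0, 0, 8.5],
    [0, -15, 0, 0, 8.5],
    [0, -16, 0, 0, 8.5],
    [0, -16, 0, 0, 8.5],
  ],
)

```text
clock: 35.08
eef_pos: [614.3, -70.1, 195.8]
tool_rot: [-0.906, -0.003, -0.022]
force: [-0.7, 1.0, -0.9]
width: 85.2
```

```bash
python3 rd.py; python3 - <<'E'
from cell import ctrl
import cv2
import numpy as np
for n in ("side","top"):
    p=ctrl.get_image(n); cv2.imwrite(f"pics/{n}11.png",p["image"][:,:,::-1])
    for q in ("nut0","chute","closed_jar","spare_lid","tape_roll","jar"):print(n,q,[([round(x) for x in d["location"]],round(d["confidence"],2)) for d in ctrl.mark_of(p,q)])
a=cv2.imread("pics/side11.png")[120:260,230:390];b=cv2.imread("pics/top11.png")[110:250,190:350]
cv2.imwrite("pics/c12.png",np.hstack([cv2.resize(x,(400,350),interpolation=2) for x in(a,b)]))
E
```

```text
35.17 [614.  -69.2 195.3] [[-0.69, 0.97, -0.89], [0.43, -0.04, -0.57], [0.62, 0.22, 0.37]] mean [ 0.12  0.38 -0.36] [-0.905 -0.001 -0.02 ] 85.2
side nut0 []
side chute [([617, 14, -2], 0.92), ([233, -284, 2], 0.71), ([276, 518, 1], 0.67)]
side closed_jar [([465, -211, 2], 0.91)]
side spare_lid [([723, -298, -2], 0.73)]
side tape_roll []
side jar [([484, 246, 0], 0.74)]
top nut0 [([517, 260, 24], 0.59), ([494, 268, 25], 0.58), ([505, 235, 21], 0.55), ([472, 246, 17], 0.36)]
top chute [([613, 18, -2], 0.71)]
top closed_jar [([520, 256, 21], 0.59), ([742, 287, 1], 0.2)]
top spare_lid [([722, -296, -3], 0.54)]
top tape_roll [([746, 289, 2], 0.58)]
top jar [([485, 245, -2], 0.74)]
```

View pics/c12.png

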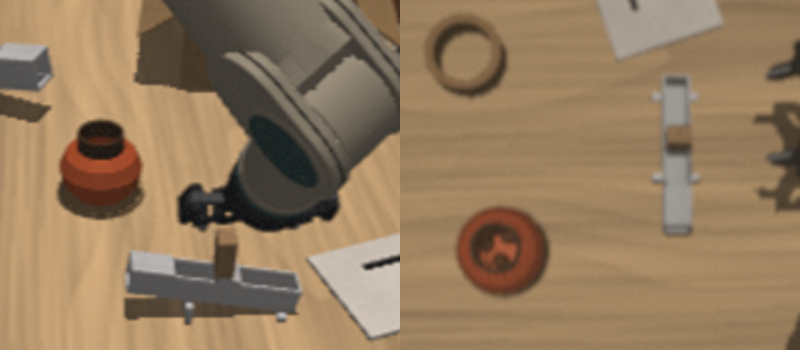

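```bash
python3 - <<'E'
import cv2,numpy as np
b=cv2.imread("pics/top11.png")
cv2.imwrite("pics/c13.png",np.hstack([cv2.resize(x,(400,400),interpolation=2) for x in(b[190:230,210:250],b[135:207,265:337])]))
E
```

```text
(no output)
```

View pics/c13.png

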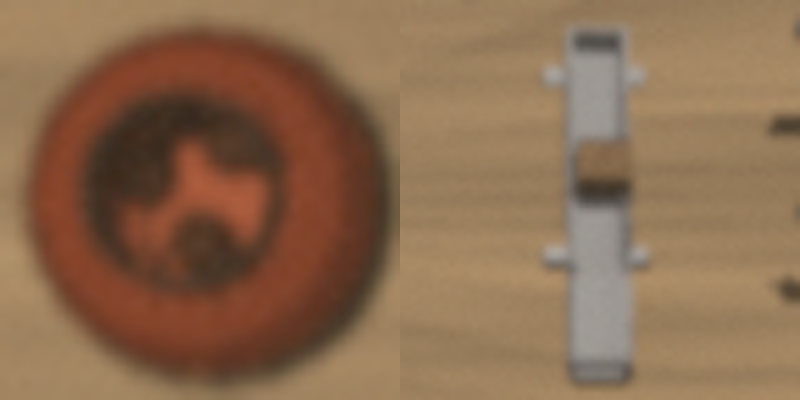

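View pics/top11.png

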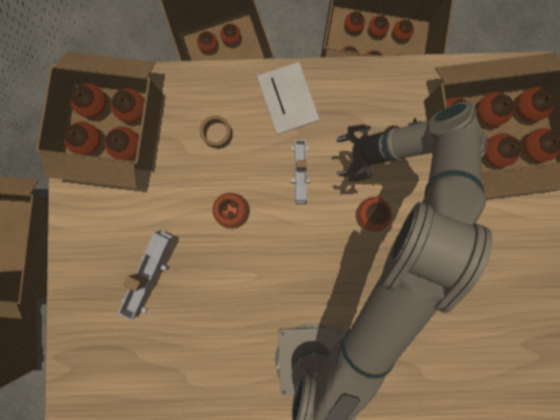

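```bash
python3 -c "
from cell import ctrl
print(ctrl.finish_job())"
```

```text
the job is handed in; nothing more can be done
None
```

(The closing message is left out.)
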